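# Move the charged battery pack from charger to dehumidifier

### The job

Move the battery pack from the charger under the small white riser shelf to the low dehumidifier: press the black catch pad beside the charger's rail so that the pack pops loose, slide it off, then slide it along the dehumidifier's rail until it is fully home and the catch has clicked and holds it. Let go of it, and leave the other things on the shelf where they are.

Things in the scene. Friction and masses are not known exactly. Their poses are not given: they have to be found in the camera images.
- pack_grip (a point): Battery pack, grey, 80 mm long (x), 44 mm wide (y), 60 mm high. This point is half-way along and across, 42 mm above its underside, 18 mm below its top: the height to grip it across its width, clear of the lips. +x is the end with brass contacts that goes into the rail first.
- pack: The same pack, origin under its middle. Foot: black flange 60 mm wide, 8 mm thick, that runs under the rail's lips; a notch across it, from 17 mm behind to 6 mm ahead of the middle, takes the catch's tooth. 0.2 to 0.33 kg.
- charger_seat (a point): Charger: where the middle of the pack's underside lies when home, on the channel floor 20 mm above the shelf board. x runs along the rail, away from the mouth. From x = -30 to +44 mm are side walls 63 mm apart and lips over the flange (48 mm apart, 10 to 14 mm above the floor): there the pack only slides.
- charger_mouth (a point): Charger rail's mouth: middle of the channel floor's near end, 120 mm before the seat (-x). Between mouth and lips (x = -120 to -30 mm from the seat) there are no lips, only flared guides 14 mm high, 96 mm apart at the mouth and 63 mm at the lips: here, with its middle 75 to 95 mm before the seat, the pack can be lifted off or set down.
- charger: Grey charger under a white riser, origin on the shelf board under the seat, same axes. A sprung plunger (6 N home, 4 N out) at the rail's end pops the pack out about 30 mm when the catch is pressed; it stays there under the lips and must be drawn on until its middle is over 72 mm before the seat, then lifted. Housing 62 mm high from x = 50 to 120 mm.
- charger_pad (a point): Middle of the top of the charger's black catch pad, 30 mm (x) by 26 mm (y), 36 mm above the shelf board, 60 mm before the seat (-x) and 66 mm to the rail's left (+y). Press it straight down.
- charger_catch (a joint): Charger's catch: 0 = up, positive = pressed down, up to 0.009 m. Spring 2 to 3.4 N; under the pack's load about 5 N. The tooth is clear at 0.006. Also reads about 0.006 while the pack's front foot rides over the tooth; below 0.001 once it has clicked into the notch, or with no pack on it.
- riser_edge (a point): Middle of the near lower edge of the riser's board over the charger: underside 230, top 248 mm high, 350 mm wide (y), 170 mm deep (+x). The edge is 30 mm nearer the robot than the pad's middle. Carried by two panels 16 mm thick, 316 mm apart, 85 to 170 mm behind the edge. Pad and pack are under it: lean the tool 35 to 45 degrees, its upper end towards the robot.
- drybox_seat (a point): Dehumidifier: where the middle of the pack's underside lies when home, on the channel floor 20 mm above the shelf board. x runs along the rail, away from the mouth. From x = -30 to +44 mm are side walls 63 mm apart and lips over the flange (48 mm apart, 10 to 14 mm above the floor): there the pack only slides.
- drybox_mouth (a point): Dehumidifier rail's mouth: middle of the channel floor's near end, 120 mm before the seat (-x). Between mouth and lips (x = -120 to -30 mm from the seat) there are no lips, only flared guides 14 mm high, 96 mm apart at the mouth and 63 mm at the lips: here, with its middle 75 to 95 mm before the seat, the pack can be lifted off or set down.
- drybox: Low white dehumidifier, origin on the shelf board under its seat, same axes. Its plunger pushes the pack back out over the last 30 mm unless the catch has clicked: push the pack to x = 0 or on to the hard stop at +3 mm (10 to 15 N); it rests near -1 mm. Body 88 mm high, 200 mm wide, x = 50 to 200 mm, vent slots on top. Nothing is above it.
- drybox_pad (a point): Middle of the top of the dehumidifier's own catch pad, placed as on the charger; pressing it would release the pack.
- drybox_catch (a joint): Dehumidifier's catch: 0 = up, positive = pressed down, up to 0.009 m. Spring 2 to 3.4 N; under the pack's load about 5 N. The tooth is clear at 0.006. Also reads about 0.006 while the pack's front foot rides over the tooth; below 0.001 once it has clicked into the notch, or with no pack on it.
- redbox: Bystander: red box with a flip-top lid, 106 x 146 x 89 mm high; origin under its middle.
- pot: Bystander: white ceramic planter pot, 116 mm across, 108 mm high; origin under its middle.
- trivet: Bystander: flat silicone trivet ring, 160 mm across, 8 mm thick; origin under its middle.
- carabiner: Bystander: chrome carabiner lying on the trivet, 66 x 46 x 8 mm; origin under its middle.

How it is judged:
By the outcome, as a careful person would: the job done as asked, in the order asked, and still so for the second after the job is handed in, with the robot touching nothing.
It also fails if it takes over 56 s, if anything falls off the work surface, if the arm or the gripper's body presses on something with over 40 N, if the wrist force passes 120 N, or if a joint passes its speed limit or range.

### The arm

A 6-joint arm with a two-finger parallel gripper is mounted at the origin on the work surface. World frame = base frame: x ahead of the robot, y to its left, z up, the work surface at z = 0. Lengths are in m, angles in degrees, forces in N, time in s.
With the tool pointing down it reaches from about 0.35 to 0.725 m from the base axis. Payload 6 kg.
Tool frame: the origin (TCP) lies midway between the tips of the shut fingers; the grasp point (between the pads) lies 19 mm behind it; x points along the fingers, z is the direction in which the jaws open and shut, and the axes are right-handed (so a half turn about x gives the same grasp; the last joint's range is limited). The gripper opens to 85 mm and grips with 20 to 120 N. Pads are 22 mm wide; open, the fingers measure 114 mm over their backs; the gripper's body (76 mm by 85 mm) begins 54 mm behind the grasp point. The pads swing forward as they close: fully open they stand 13 mm farther back than shut.
Start: joints at [-44.479, 2.303, 4.859, 0, -92.561, -19.12], TCP at [0.267, -0.537, 0.2] pointing down, gripper open.
Joint ranges: [-146.85, 146.85], [-73.84, 115.35], [-62.03, 85.46], [-188.31, 113.3], [-161.28, -10.13], [-171.36, 171.36]. Speed limits (degrees/s): [147.25, 147.25, 172.46, 180, 180, 180].

### API

Orientations are given as [roll, pitch, yaw] about the fixed x, y, z axes, in that order (R = Rz(yaw) Ry(pitch) Rx(roll)).
In Python, from workcell import r gives the robot as it stands. The module is installed in compiled form; this text tells all that it offers.
- The arm moves only by the tool send_rows, never from a script. Its argument "deltas" is a list of rows, each a list of 7 numbers: the turn, a rotation vector about the world's x, y, z in degrees, then the shift along the world's x, y, z in cm, then the finger opening in cm, from 0 to 8.54. In form: [[rx, ry, rz, dx, dy, dz, fingers], ...]. A call has 1 to 10 rows; each row shifts and turns the pose as measured when the row begins; what a row does not reach is not made up. A row lasts 1/8 s, in which the tool goes at most 62.5 mm and 10.7 degrees, less where a joint would pass 70% of its speed; a pose out of reach is approached as far as the arm can. A call is refused whole if a number of a shift passes 6.25 or a number of a turn 10.7, either way. A call with a gripper value outside its range is refused whole. The fingers move at their own pace and stop on an object; "grip_force" is the grip in N (left out, the last holds). Time passes only in rows, so rows that do not move let the fingers close. It gives the time, the measured TCP pose, the force and the opening at its end, in the units of the state.
- r.sense(): the state, without advancing time (a new reading comes with each control period).
- r.snapshot(name): name is "side" or "top" or "wrist"; returns a dict with "img" (384x512x3 uint8, red, green, blue), "fx", "fy", "cx", "cy" (pixels), "view" (4x4, takes a point from world to camera coordinates); the wrist camera has in their place "hand_eye" (4x4, takes a point from camera to tool coordinates, whose origin is the TCP and whose axes are the tool frame's). Camera axes: x right, y down, z forward; pixel columns grow to the right and rows downward; lengths in m; the calibration is good to about 2 mm. A picture is of the moment at which its call begins: read the wrist's pose just before it. There is no depth.
- r.job_done(): hands the job in, once; it reports no verdict.
The state is a dict: "time_s": time; "q": joint angles; "joint_vel": joint speeds; "joint_efforts": joint torques, N m; "ee_pos": TCP position; "orientation": TCP orientation; "force": force on the tool from outside, world axes, zero at the start; "ft_torque": the same for the moment, N m; "width": finger opening in m.
Only numpy, scipy, OpenCV 4.12 (cv2) and the standard library are available. Lean on these libraries where they do the work, as an engineer would, in place of code of your own. Each camera call takes 0.05 s, during which the arm holds its last target.

## Working session

There is one attempt and no reset: what is moved stays moved. The work goes in short steps, Python scripts to look and compute and a tool call to move; the robot and the scene stay as the last step left them, time stands still between calls to the robot, and variables do not carry over. Pictures are saved under pics/ and viewed, and the job is handed in when it is done.

Besides the shell and the picture viewer there is one more tool, called after ">>>" as name(argument=value, ...), one argument or row to a line, values as JSON. send_rows: Moves the arm, as the interface text tells. Its arguments: {"type":"object","properties":{"deltas":{"type":"array","items":{"type":"array","items":{"type":"number"}}},"grip_force":{"type":"number"}},"required":["deltas"]}

```bash
mkdir -p pics
python3 - <<'E'
from workcell import r
import cv2, numpy as np
s=r.sense();print(s)
for n in ["side","top","wrist"]:
    d=r.snapshot(n); cv2.imwrite(f"pics/{n}0.png",d["img"][:,:,::-1]); print(n,d["fx"],d["fy"],d["cx"],d["cy"]); print(np.round(d.get("view",d.get("hand_eye")),4).tolist())
E
```

```text
{'time_s': 0.0, 'q': array([-4.44770577e+01,  2.33846940e+00,  4.80258958e+00, -2.72719907e-02,
       -9.25607253e+01, -1.91204047e+01]), 'joint_vel': array([-0.09661476, -0.07705409,  0.01869499, -0.04576541, -0.00577737,
        0.03834634]), 'joint_efforts': array([ 1.18517219e-03, -3.68200171e+01,  3.47405148e+01,  6.93245709e+00,
       -5.42915164e-03,  9.75782996e-05]), 'ee_pos': array([ 0.26672133, -0.53703542,  0.19898086]), 'orientation': array([  3.36963369,  89.89962628, 119.77336687]), 'force': array([-0.17035071,  0.71630289, -0.30642104]), 'ft_torque': array([-0.02629646,  0.0115896 ,  0.02325241]), 'width': 0.08577925487931307}
side 451.1031574130637 451.1031574130637 263.3069634122264 193.95147243136705
[[0.7237, -0.6897, 0.0246, -0.3789], [-0.3893, -0.4374, -0.8106, 0.3202], [0.5698, 0.5771, -0.585, 1.4532], [0.0, 0.0, 0.0, 1.0]]
top 489.34353376387634 489.34353376387634 244.94001205699766 196.20734933750083
[[-0.0293, -0.9995, -0.0073, 0.034], [-0.9924, 0.0299, -0.1192, 0.5484], [0.1194, 0.0037, -0.9928, 1.6332], [0.0, 0.0, 0.0, 1.0]]
wrist 326.0468649855442 326.0468649855442 257.0054508097843 186.92423509478527
[[0.0003, -0.3249, 0.9458, -0.1743], [-0.0007, -0.9458, -0.3249, 0.0847], [1.0, -0.0005, -0.0005, 0.0002], [0.0, 0.0, 0.0, 1.0]]
```

View pics/side0.png

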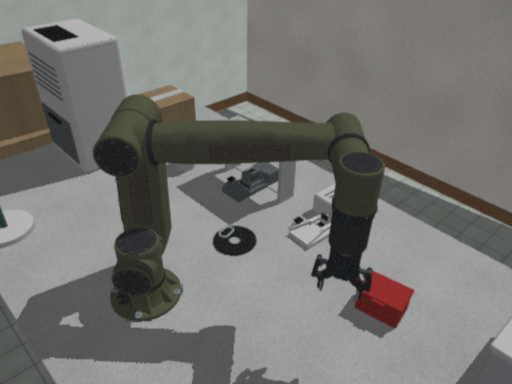

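View pics/top0.png

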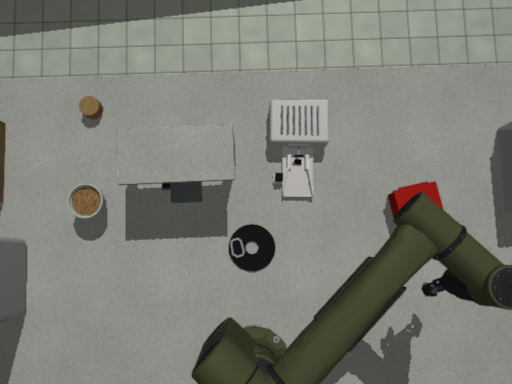

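View pics/wrist0.png

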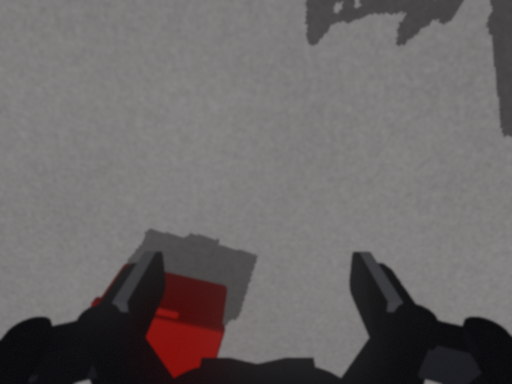

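```bash
cat > h.py <<'E'
import numpy as np, cv2
from scipy.spatial.transform import Rotation as R
def Rt(s): return R.from_euler('xyz',s['orientation'],degrees=True).as_matrix()
def cam(d,s=None):
    K=np.array([[d['fx'],0,d['cx']],[0,d['fy'],d['cy']],[0,0,1.]])
    if 'view' in d: V=np.array(d['view'])
    else:
        T=np.eye(4);T[:3,:3]=Rt(s);T[:3,3]=s['ee_pos'];V=np.linalg.inv(T@np.array(d['hand_eye']))
    return K,V
def atz(c,u,v,z):
    K,V=c;d=V[:3,:3].T@np.linalg.solve(K,[u,v,1.]);o=-V[:3,:3].T@V[:3,3]
    return o+d*(z-o[2])/d[2]
def proj(c,p):
    K,V=c;q=K@(V[:3,:3]@np.array(p)+V[:3,3]);return q[:2]/q[2]
def tri(obs):
    A=[];b=[]
    for c,u,v in obs:
        K,V=c;P=K@V[:3]
        for k,w in ((0,u),(1,v)):
            A.append(w*P[2,:3]-P[k,:3]);b.append(P[k,3]-w*P[2,3])
    x,res,_,_=np.linalg.lstsq(np.array(A),np.array(b),rcond=None)
    return x,[np.round(proj(c,x)-[u,v],1) for c,u,v in obs]
E
python3 - <<'E'
from h import *
t=cv2.imread('pics/top0.png'); s=cv2.imread('pics/side0.png')
cv2.imwrite('pics/tz1.png',cv2.resize(t[90:250,60:340],None,fx=2.8,fy=2.8,interpolation=cv2.INTER_CUBIC))
cv2.imwrite('pics/sz1.png',cv2.resize(s[90:260,150:350],None,fx=3.5,fy=3.5,interpolation=cv2.INTER_CUBIC))
E
```

```text
(no output)
```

View pics/tz1.png

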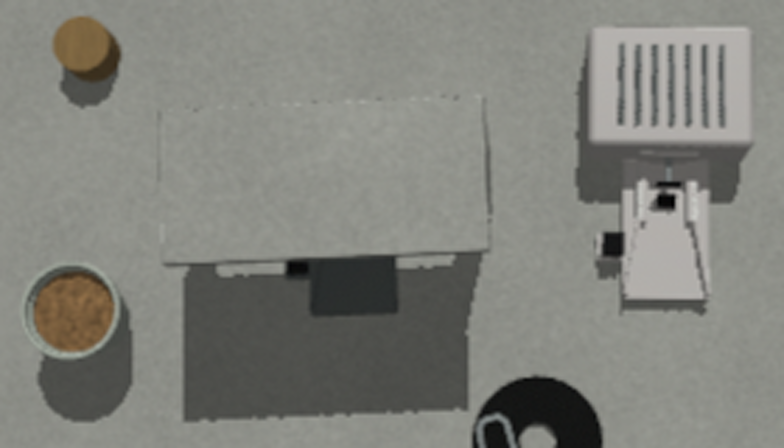

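View pics/sz1.png

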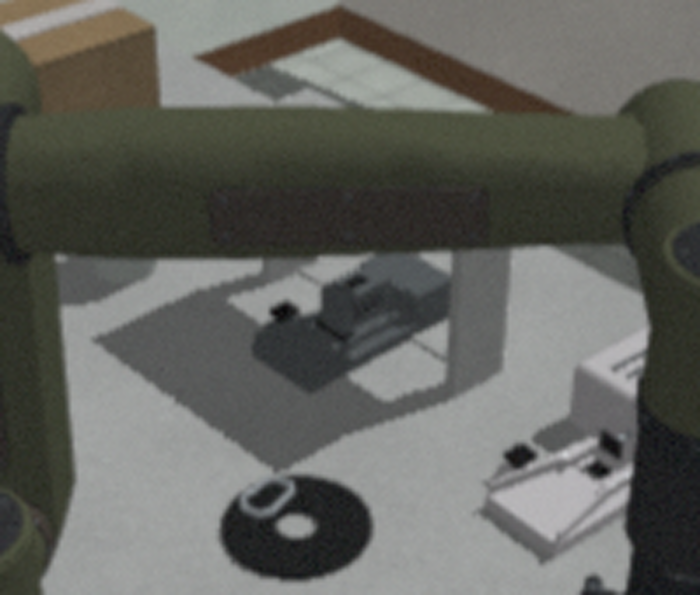

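Run:
```python
from h import *
from workcell import r
d=r.snapshot("top");c=cam(d)
def q(n,x,y,z): print(n,np.round(atz(c,60+x/2.8-.3,90+y/2.8-.3,z),4))
q('cm L',310,316,.02);q('cm R',398,313,.02)
q('edge L',163,264,.248);q('edge R',489,249,.248);q('back L',160,108,.248);q('back R',484,95,.248)
q('padnear L',287,277,.036);q('padnear R',310,276,.036)
q('dm L',623,300,.02);q('dm R',707,301,.02);q('dpad',613,244,.036)
q('db nl',590,138,.088);q('db nr',750,142,.088);q('db fl',594,28,.088);q('db fr',749,28,.088)
```

```text
cm L [0.5365 0.2739 0.02  ]
cm R [0.5369 0.166  0.02  ]
edge L [0.5713 0.3938 0.248 ]
edge R [0.5769 0.0469 0.248 ]
back L [0.7413 0.3973 0.248 ]
back R [0.7448 0.0478 0.248 ]
padnear L [0.5833 0.2989 0.036 ]
padnear R [0.5836 0.2708 0.036 ]
dm L [ 0.5446 -0.1099  0.02  ]
dm R [ 0.5403 -0.2126  0.02  ]
dpad [ 0.6118 -0.0992  0.036 ]
db nl [ 0.7322 -0.0731  0.088 ]
db nr [ 0.7214 -0.2632  0.088 ]
db fl [ 0.8672 -0.0827  0.088 ]
db fr [ 0.8613 -0.2689  0.088 ]
```

Run:
```python
from h import *
from workcell import r
s=r.sense();print(np.round(Rt(s),3),s['time_s'])
th=np.radians(40)
for sg in (1,-1):
    x=np.array([np.sin(th),0,-np.cos(th)]);z=np.array([0,sg,0.]);y=np.cross(z,x)
    T=np.stack([x,y,z],1); rv=R.from_matrix(T@Rt(s).T).as_rotvec(degrees=True);print(sg,rv,np.linalg.norm(rv))
```

```text
[[-0.001 -0.896 -0.445]
 [ 0.001 -0.445  0.896]
 [-1.     0.     0.001]] 0.2
1 [  9.15380994 -39.30210316 -25.3342712 ] 47.64738026655629
-1 [-52.89176432 -12.49305999 145.41517066] 155.23912888865274
```

>>> send_rows(
  deltas=[
    [0,0,0,1,3,1,8.5],
    [1.8,-7.9,-5.1,2.8,4.5,0.6,8.5],
    [1.8,-7.9,-5.1,2.8,4.5,0.6,8.5],
    [1.8,-7.9,-5.1,2.8,4.5,0.6,8.5],
    [1.8,-7.9,-5.1,2.8,4.5,0.6,8.5],
    [1.8,-7.9,-5.1,2.8,4.5,0,8.5],
    [0,0,0,2.8,4.5,0,8.5],
    [0,0,0,2.8,4.5,0,8.5],
  ],
)

```text
time_s: 1.2
ee_pos: [0.4751, -0.1877, 0.2354]
orientation: [-88.8, 48.1, -0.5]
force: [0.9, -1.5, -0.8]
width: 0.0853
```

```bash
cat > shot.py <<'E'
import sys,pickle
from h import *
from workcell import r
for n in sys.argv[2:]:
    s=r.sense();d=r.snapshot(n)
    f=f"pics/{n}_{sys.argv[1]}"
    cv2.imwrite(f+".png",cv2.resize(d["img"][:,:,::-1],(800,600),interpolation=cv2.INTER_CUBIC)); pickle.dump((d,s),open(f+".pkl","wb"))
print(s['time_s'],np.round(s['ee_pos'],4),np.round(s['orientation'],2),np.round(s['q'],1),np.round(s['force'],1),s['width'])
E
python3 shot.py 1 wrist top side
```

```text
1.3 [ 0.4777 -0.18    0.2329] [-88.78  48.3    0.54] [  3.6 -53.8 -41.5   2.4 -60.7 -94.7] [ 0.1 -0.7 -0.5] 0.08492080542445814
```

View pics/wrist_1.png

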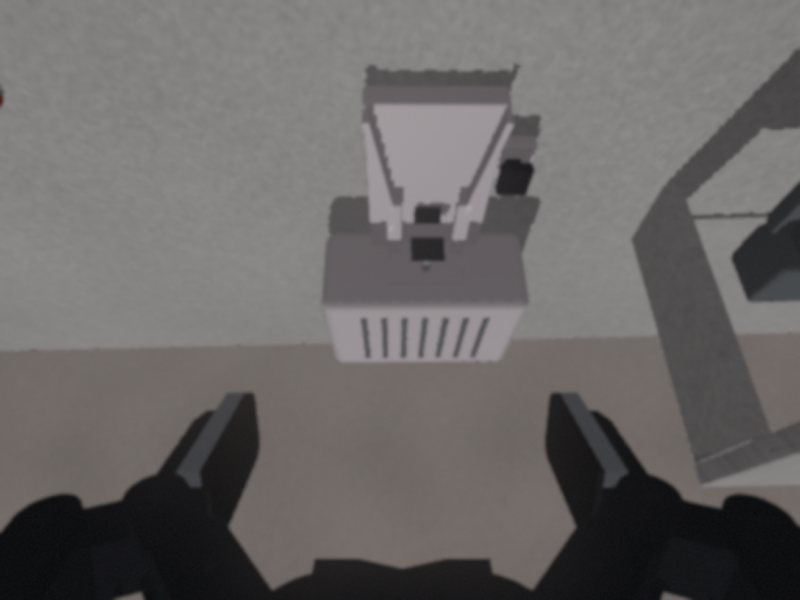

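View pics/side_1.png

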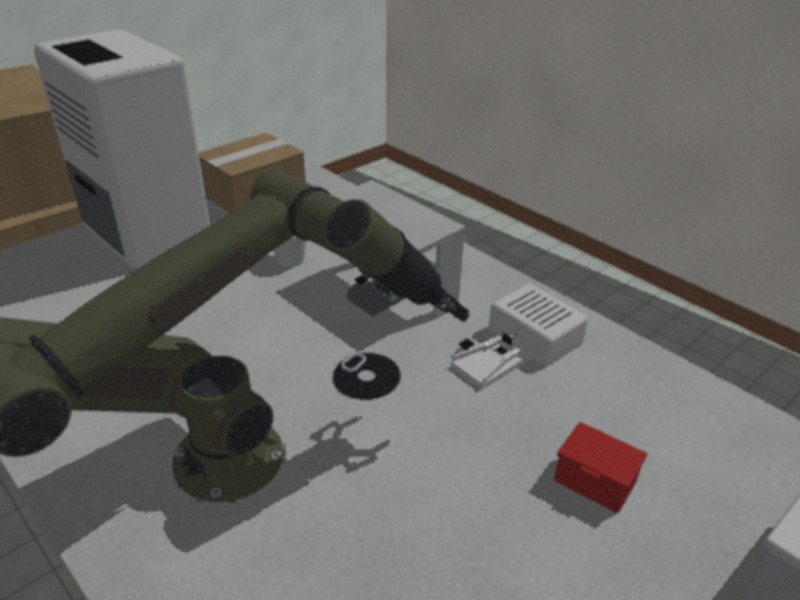

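```bash
cat > dz.py <<'E'
import pickle
from h import *
d,s=pickle.load(open('pics/wrist_1.pkl','rb'));cw=cam(d,s)
dt,_=pickle.load(open('pics/top_1.pkl','rb'));ct=cam(dt)
im=d['img'][:,:,::-1]
cv2.imwrite('pics/w1z.png',cv2.resize(im[30:240,195:365],None,fx=2.8*1,fy=2.8,interpolation=cv2.INTER_CUBIC))
cv2.imwrite('pics/t1z.png',cv2.resize(dt['img'][90:210,255:345,::-1],None,fx=5,fy=5,interpolation=cv2.INTER_CUBIC))
E
python3 dz.py
```

```text
(no output)
```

View pics/w1z.png

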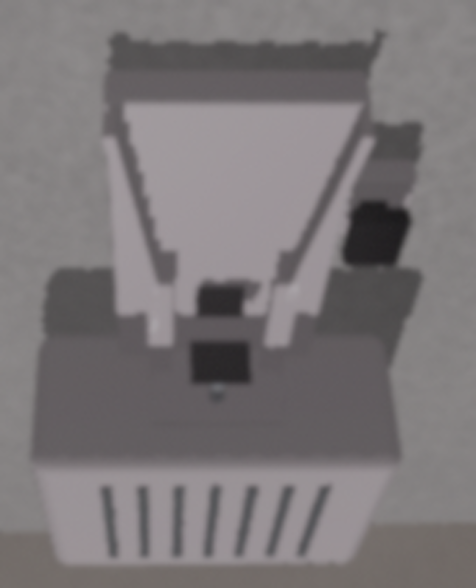

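View pics/t1z.png

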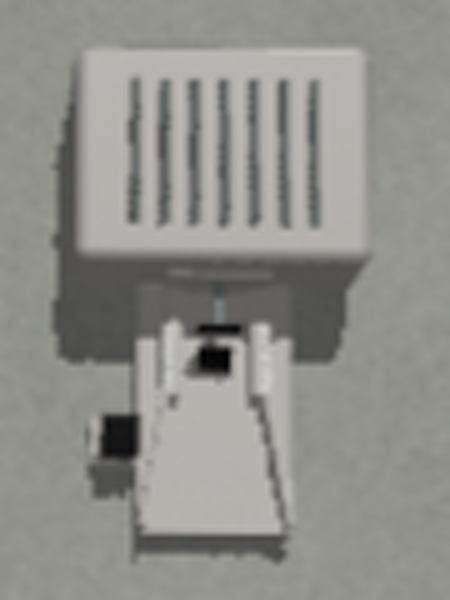

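```bash
cat > dz2.py <<'E'
import pickle
from h import *
from scipy.optimize import least_squares
d,s=pickle.load(open('pics/wrist_1.pkl','rb'));cw=cam(d,s)
dt,_=pickle.load(open('pics/top_1.pkl','rb'));ct=cam(dt)
W=lambda x,y:(195+x/2.8-.3,30+y/2.8-.3)
T=lambda x,y:(255+x/5-.4,90+y/5-.4)
for n,w,t in [('pad',(376,234),(120,436)),('mR',(365,103),(138,533)),('mL',(125,103),(288,535)),('bodyL',(400,462),(78,253)),('bodyR',(35,462),(368,257))]:
    x,e=tri([(cw,*W(*w)),(ct,*T(*t))]);print(n,np.round(x,4),e)
M=[((-.06,.066,.036),(376,234),(120,436)),((-.12,.048,.02),(365,103),(138,533)),((-.12,-.048,.02),(125,103),(288,535)),((.05,.1,.088),(400,462),(78,253)),((.05,-.1,.088),(35,462),(368,257))]
def f(p,use=(0,1)):
    o=[];c_,s_=np.cos(p[2]),np.sin(p[2])
    for m,w,t in M:
        P=[p[0]+c_*m[0]-s_*m[1],p[1]+s_*m[0]+c_*m[1],m[2]]
        if 0 in use:o+=list(proj(cw,P)-W(*w))
        if 1 in use:o+=list(proj(ct,P)-T(*t))
    return o
for use in [(0,1),(0,),(1,)]:
    k=least_squares(f,[.66,-.16,0],args=(use,));print(use,np.round(k.x[:2],4),np.degrees(k.x[2]),np.round(k.fun,1))
E
python3 dz2.py
```

```text
pad [ 0.6128 -0.0989  0.029 ] [array([-1.1,  0.4]), array([-0.2,  0.1])]
mR [ 0.5472 -0.1105  0.0185] [array([ 1. , -0.3]), array([ 0.1, -0.1])]
mL [ 0.5419 -0.2104  0.0222] [array([-4. ,  0.8]), array([-0.6,  0.1])]
bodyL [ 0.7288 -0.0723  0.0845] [array([-0.2,  0.1]), array([-0.,  0.])]
bodyR [ 0.7203 -0.2659  0.0837] [array([-0.2,  0. ]), array([-0., -0.])]
(0, 1) [ 0.6658 -0.1661] -2.974928756951734 [ 1.5  2.7 -0.6  0.8 -0.3  1.5  0.6 -0.5 -1.5  0.4 -1.4 -0.3  3.5 -0.4
 -0.9  2.1 -3.3 -0.5  1.1  2.6]
(0,) [ 0.6649 -0.1661] -3.0758025459442377 [ 1.7  2.3 -0.   0.9 -1.4 -0.3  3.6 -0.7 -3.5 -0.8]
(1,) [ 0.6692 -0.1667] -2.4100858820874116 [-0.2 -0.   1.  -1.3 -0.9 -1.4 -1.   1.4  1.1  1.3]
```

>>> send_rows(
  deltas=[
    [0,0,0,0,5.8,0,8.5],
    [0,0,0,0,6,0,8.5],
    [0,0,0,0,6,-0.5,8.5],
    [0,0,0,0,6,-0.5,8.5],
    [0,0,0,0,6,-0.5,8.5],
    [0,0,0,0,6,-0.5,8.5],
    [0,0,0,0,6,0,8.5],
    [0,0,0,0,0,0,8.5],
  ],
)

```text
time_s: 2.35
ee_pos: [0.4761, 0.1997, 0.2142]
orientation: [-89.2, 49.1, -1.5]
force: [-0.2, -0.1, 0.6]
width: 0.0849
```

```bash
python3 shot.py 2 wrist; python3 -c "
import pickle,cv2
d,s=pickle.load(open('pics/wrist_2.pkl','rb'))
cv2.imwrite('pics/w2z.png',cv2.resize(d['img'][:260,100:420,::-1],None,fx=2.4,fy=2.3))"
```

```text
2.35 [0.4761 0.1997 0.2142] [-89.22  49.09  -1.5 ] [  71.1  -46.9  -52.5   40.5  -74.4 -171.2] [-0.2 -0.1  0.6] 0.084903705351145
```

View pics/wrist_2.png

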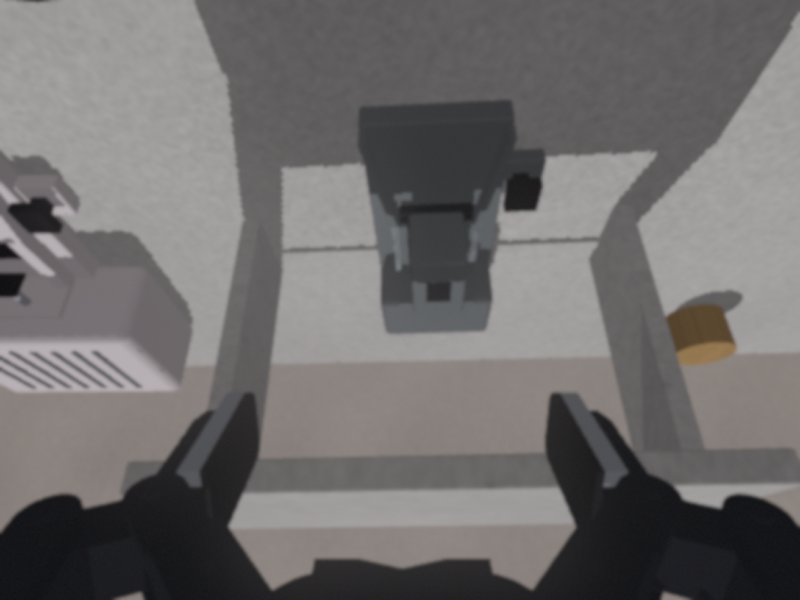

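```bash
cat > kin.py <<'E'
from h import *
from scipy.optimize import least_squares
D=[([-44.477,2.338,4.803,-.027,-92.561,-19.12],[.26672,-.53704,.19898],[3.37,89.9,119.773])]
import pickle,glob
for f in sorted(glob.glob('pics/wrist_*.pkl')):
    d,s=pickle.load(open(f,'rb')); D.append((s['q'],s['ee_pos'],s['orientation']))
def fk(q,k):
    a1,L1,L2,h,off,Lt,s4,s6,c6=k
    q=np.radians(q);p=q[1]-q[2]
    w=np.array([a1+L1*np.sin(q[1])+L2*np.cos(p),off,h+L1*np.cos(q[1])-L2*np.sin(p)])
    Rm=R.from_euler('z',q[0])*R.from_euler('y',p)*R.from_euler('x',s4*q[3])*R.from_euler('y',-q[4])*R.from_euler('x',s6*q[5]+np.radians(c6))
    return R.from_euler('z',q[0]).apply(w)+Rm.apply([Lt,0,0]),Rm
def err(k,sg):
    o=[]
    for q,p,e in D:
        P,Rm=fk(q,list(k[:6])+list(sg)+[k[6]])
        o+=list((P-p)*10)+list((Rm.inv()*R.from_euler('xyz',e,degrees=True)).as_rotvec())
    return o
best=None
for s4 in (1,-1):
  for s6 in (1,-1):
    for c6 in (0,90,180,-90):
      k=least_squares(err,[0,.35,.4,.3,-.19,.25,c6],args=((s4,s6),))
      if best is None or k.cost<best[0]: best=(k.cost,list(k.x[:6])+[s4,s6,k.x[6]],k.fun)
K=best[1]
lo=np.array([-146.85,-73.84,-62.03,-188.31,-161.28,-171.36]);hi=np.array([146.85,115.35,85.46,113.3,-10.13,171.36])
def ik(p,Rm,q0,jl=True):
    def g(q):
        P,Rr=fk(q,K);return np.r_[(P-p)*10,(Rr.inv()*Rm).as_rotvec()]
    q0=np.clip(q0,lo+1,hi-1)
    return least_squares(g,q0,bounds=(lo-40,hi+40) if not jl else (lo,hi))
def lean(th,sg,yaw=0,):
    th=np.radians(th);x=np.array([np.sin(th),0,-np.cos(th)]);z=np.array([0,sg,0.]);y=np.cross(z,x)
    return R.from_euler('z',yaw,degrees=True)*R.from_matrix(np.stack([x,y,z],1))
if __name__=='__main__':
    print(best[0],np.round(K,4),np.round(best[2],4))
    q0=D[-1][0]
    for nm,p in [('pad',(.597,.287,.04)),('pack popped',(.627,.221,.055)),('pulled',(.57,.221,.055)),('up',(.57,.221,.16)),('view',(.5,.25,.2)),('mid',(.5,0,.2)),('dry',(.585,-.163,.055)),('dryhome',(.67,-.166,.055))]:
      for sg,q6 in ((1,-160),(-1,10)):
       for th in (40,):
        q=np.array(q0);q[5]=q6;k=ik(np.array(p),lean(th,sg),q,False);print(nm,sg,np.round(k.x,1),'%.1e'%k.cost)
E
python3 kin.py
```

```text
0.16896977925827197 [ 3.613000e-01  3.300000e-01  1.734000e-01  2.188000e-01 -1.949000e-01
  3.141000e-01 -1.000000e+00 -1.000000e+00  1.800004e+02] [-0.1251  0.1448  0.4294  0.     -0.     -0.      0.0769  0.042  -0.1855
 -0.      0.     -0.      0.0872  0.0884 -0.2438 -0.     -0.     -0.    ]
pad 1 [  69.6 -113.8 -102.    61.1  -54.9 -165.1] 4.1e-01
pad -1 [  69.6 -113.8 -102.    61.1  -54.9   14.9] 4.1e-01
pack popped 1 [  45.9   23.3  -50.9   78.5  -19.6 -211.4] 6.1e-02
pack popped -1 [  49.4   49.1  -90.   152.3  -71.9 -126.3] 9.9e-03
pulled 1 [  49.4   17.5  -59.2   74.6  -18.4 -211.4] 8.4e-02
pulled -1 [  52.9   39.   -90.   150.5  -56.  -124.1] 3.3e-02
up 1 [  58.   -14.9  -67.1   69.9  -35.5 -206.5] 1.0e-19
up -1 [ 58.  -14.9 -67.1  69.9 -35.5 -26.5] 2.1e-23
view 1 [  70.   -35.5  -51.2   41.7  -65.3 -175.1] 2.4e-27
view -1 [ 70.  -35.5 -51.2  41.7 -65.3   4.9] 2.0e-29
mid 1 [  40.8  -62.9  -38.6   25.1  -82.7 -126.9] 1.2e-18
mid -1 [ 40.8 -62.9 -38.6  25.1 -82.7  53.1] 4.1e-19
dry 1 [  22.2 -111.6  -90.    39.2  -53.6 -122.5] 1.7e-01
dry -1 [  22.2 -111.6  -90.    39.2  -53.6   57.5] 1.7e-01
dryhome 1 [  25.  -113.8 -102.    57.7  -44.3 -141.3] 5.7e-01
dryhome -1 [  25.  -113.8 -102.    57.7  -44.3   38.7] 5.7e-01
```

```bash
python3 - <<'E'
s=open('kin.py').read()
s=s.replace("a1,L1,L2,h,off,Lt,s4,s6,c6=k","a1,L1,L2,h,off,Lt,e,s4,s6,c6=k")
s=s.replace("a1+L1*np.sin(q[1])+L2*np.cos(p)","a1+L1*np.sin(q[1])+L2*np.cos(p)+e*np.sin(p)").replace("-L2*np.sin(p)])","-L2*np.sin(p)+e*np.cos(p)])")
s=s.replace("k[:6])+list(sg)+[k[6]]","k[:7])+list(sg)+[k[7]]").replace("-.19,.25,c6]","-.19,.31,0,c6]").replace("k.x[:6])+[s4,s6,k.x[6]]","k.x[:7])+[s4,s6,k.x[7]]")
open('kin.py','w').write(s)
E
python3 kin.py
python3 - <<'E'
from workcell import r
print(r.sense()['q'],r.sense()['ee_pos'])
E
```

```text
0.16822852715157485 [ 3.612000e-01  3.286000e-01  1.728000e-01  2.368000e-01 -1.958000e-01
  3.101000e-01 -2.040000e-02 -1.000000e+00 -1.000000e+00  1.800004e+02] [-0.1301  0.1373  0.4309  0.     -0.     -0.      0.0996  0.0358 -0.1849
 -0.      0.     -0.      0.0641  0.0709 -0.246  -0.     -0.     -0.    ]
pad 1 [  69.1 -113.8 -102.    60.9  -54.6 -164.8] 4.1e-01
pad -1 [  69.1 -113.8 -102.    60.8  -54.7   15.2] 4.1e-01
pack popped 1 [  45.8   29.1  -46.    78.1  -19.6 -211.4] 6.6e-02
pack popped -1 [  49.1   56.8  -83.3  152.6  -71.3 -126.5] 1.4e-02
pulled 1 [  49.1   24.6  -53.8   74.   -18.1 -211.4] 9.6e-02
pulled -1 [  52.4   47.9  -83.3  151.1  -55.7 -125. ] 4.4e-02
up 1 [  56.7   -8.   -65.    74.2  -32.3 -211.4] 7.8e-04
up -1 [ 57.8  -4.6 -71.3  91.2 -33.  -52. ] 5.7e-30
view 1 [  69.8  -33.3  -51.7   42.6  -63.1 -176.9] 1.7e-23
view -1 [ 69.8 -33.3 -51.7  42.6 -63.1   3.1] 3.4e-24
mid 1 [  40.6  -64.5  -37.8   24.9  -84.7 -125.8] 7.2e-27
mid -1 [ 40.6 -64.5 -37.8  24.9 -84.7  54.2] 2.4e-27
dry 1 [  21.3 -113.8  -86.5   35.1  -58.4 -117. ] 1.6e-01
dry -1 [  21.3 -113.8  -86.5   35.1  -58.4   63. ] 1.6e-01
dryhome 1 [  24.6 -113.8 -102.    57.3  -43.8 -140.9] 5.7e-01
dryhome -1 [  24.6 -113.8 -102.    57.3  -43.8   39.1] 5.7e-01
[  71.01842926  -47.14706299  -52.58860498   40.43783799  -74.46543189
 -171.21956481] [0.47621581 0.19823089 0.21485394]
```

```bash
python3 -c "
import cv2
a=cv2.imread('pics/side_1.png')[150:350,220:500];cv2.imwrite('pics/g1.png',cv2.resize(a,None,fx=2.8,fy=2.8))
a=cv2.imread('pics/side0.png')[130:320,280:420];cv2.imwrite('pics/g2.png',cv2.resize(a,None,fx=3,fy=3))"
```

```text
(no output)
```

View pics/g1.png

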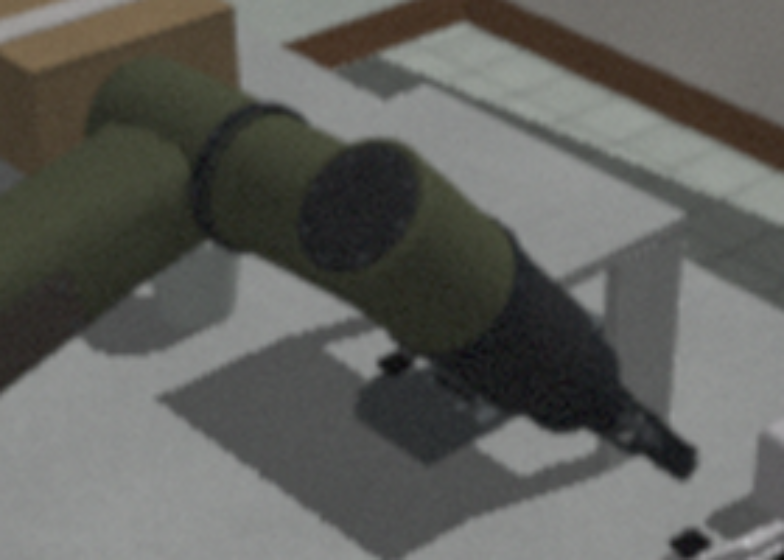

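View pics/g2.png

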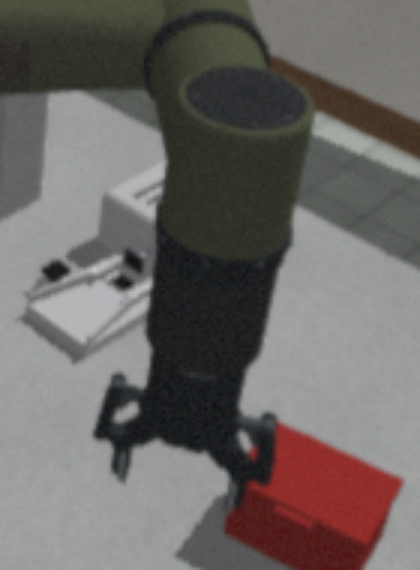

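>>> send_rows(
  deltas=[
    [-6.9,0,8,0,0,0,8.5],
    [-6.9,0,8,0,0,0,8.5],
    [-6.9,0,8,0,0.5,0,8.5],
    [-6.9,0,8,0,0.5,0,8.5],
    [-6.9,0,8,0,0.5,0,8.5],
    [-6.9,0,8,0,0.5,0,8.5],
    [-6.9,0,8,0,0.5,0,8.5],
    [-6.9,0,8,0,0.5,0,8.5],
  ],
)

```text
time_s: 3.4
ee_pos: [0.4821, 0.2086, 0.2191]
orientation: [-173.7, 47.8, -0.9]
force: [-0.3, 0.2, -0.5]
width: 0.0853
```

```bash
python3 shot.py 3 wrist
```

```text
3.4 [0.4821 0.2086 0.2191] [-173.74   47.84   -0.87] [ 70.9 -45.9 -52.5  41.8 -73.  -87. ] [-0.3  0.2 -0.5] 0.08529929024039676
```

>>> send_rows(
  deltas=[
    [-6.9,0,8,0,0.5,0,8.5],
    [-6.9,0,8,0,0.5,0,8.5],
    [-6.9,0,8,0,0.5,0,8.5],
    [-6.9,0,8,0,0.5,0,8.5],
    [-6.9,0,8,0,0.5,0,8.5],
    [-6.9,0,8,0,0.5,0,8.5],
    [-6.9,0,8,0,0.5,0,8.5],
    [0,0,0,0,0,0,8.5],
  ],
)

```text
time_s: 4.45
ee_pos: [0.4876, 0.2272, 0.2235]
orientation: [114.4, 48.1, 1.0]
force: [-0.6, 0.0, -0.4]
width: 0.0852
```

```bash
python3 shot.py 4 wrist side
python3 - <<'E'
from h import *
from workcell import r
from kin import lean
s=r.sense();t=lean(43,-1,1);print((t*R.from_matrix(Rt(s)).inv()).as_rotvec(degrees=True))
E
```

```text
4.5 [0.4875 0.2272 0.2235] [114.53  48.06   1.01] [ 70.6 -43.5 -50.6  41.4 -71.1 -13.9] [-0.7  0.3  0.2] 0.08493895158002088
[-16.52046817  -1.33446675  18.03899091]
```

View pics/wrist_4.png

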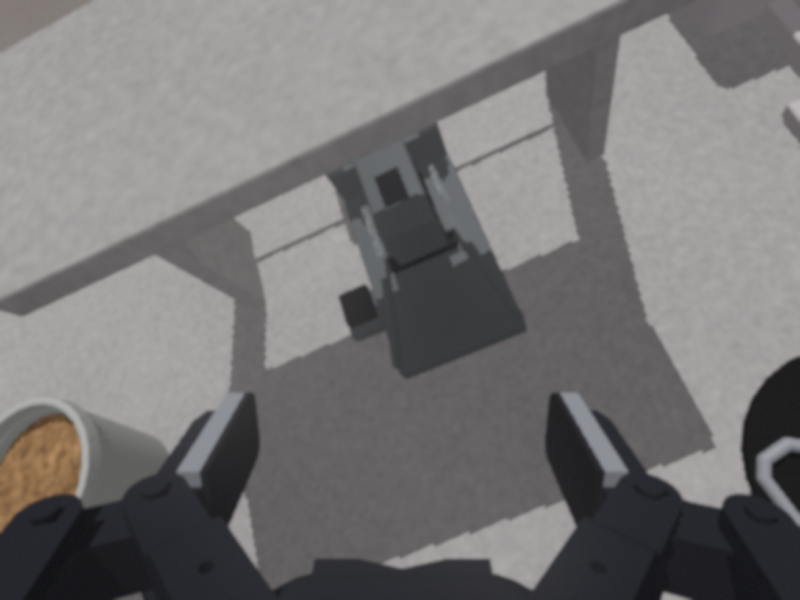

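```bash
python3 - <<'E'
import pickle,cv2
for i,(a,b,c,d0) in {2:(40,225,215,365),4:(70,250,200,350)}.items():
    d,s=pickle.load(open(f'pics/wrist_{i}.pkl','rb'))
    cv2.imwrite(f'pics/c{i}.png',cv2.resize(d['img'][a:b,c:d0,::-1],None,fx=3.2,fy=3.2,interpolation=cv2.INTER_CUBIC))
E
python3 kin.py | head -5
```

```text
0.18779553894239465 [ 4.138000e-01  3.244000e-01  1.179000e-01  2.550000e-01 -1.954000e-01
  3.049000e-01 -3.180000e-02 -1.000000e+00 -1.000000e+00  1.800002e+02] [-0.1419  0.1539  0.4858  0.     -0.     -0.      0.1125  0.042  -0.2184
 -0.      0.      0.      0.0259  0.0718 -0.1126 -0.     -0.     -0.
  0.033   0.0253 -0.095  -0.      0.     -0.      0.0159 -0.0229 -0.0598
 -0.     -0.     -0.    ]
```

View pics/c2.png

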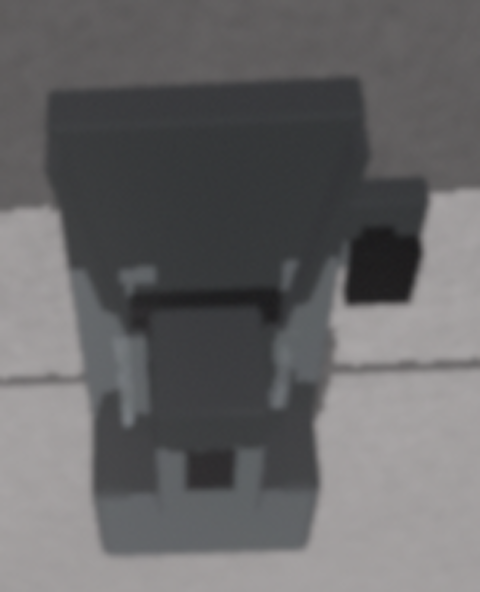

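View pics/c4.png

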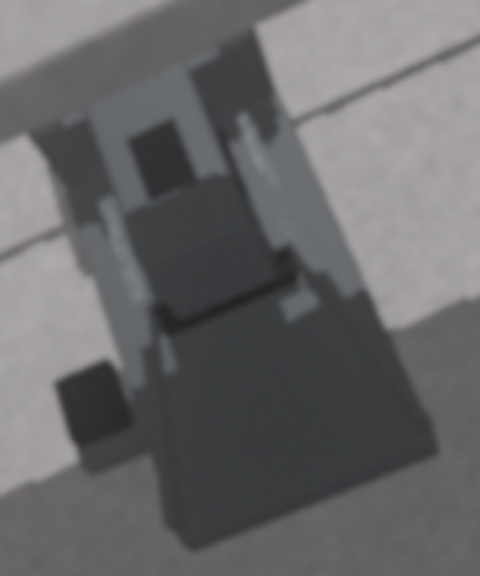

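```bash
cat > cz.py <<'E'
import pickle
from h import *
from scipy.optimize import least_squares
L=lambda i:cam(*pickle.load(open(f'pics/wrist_{i}.pkl','rb')))
c2,c4=L(2),L(4)
A=lambda x,y:(215+x/3.2-.35,40+y/3.2-.35)
B=lambda x,y:(200+x/3.2-.35,70+y/3.2-.35)
for n,a,b in [('pad',(383,270),(95,400)),('m+y',(363,118),(182,520)),('m-y',(50,124),(432,440)),('foot+y',(278,292),(175,332)),('foot-y',(135,295),(292,278))]:
    x,e=tri([(c2,*A(*a)),(c4,*B(*b))]);print(n,np.round(x,4),e)
for n,b,z in [('pad',(95,400),.036),('m+y',(182,520),.02),('m-y',(432,440),.02)]: print(n,'w4',np.round(atz(c4,*B(*b),z),4))
for n,b,z in [('pad',(383,270),.036),('m+y',(363,118),.02),('m-y',(50,124),.02)]: print(n,'w2',np.round(atz(c2,*A(*b),z),4))
# riser near lower edge in wrist_4 full (800 scale)
for u,v in [(20,315),(240,216),(620,45)]: print('riser low',np.round(atz(c4,u*.64-.2,v*.64-.2,.23),4))
E
python3 cz.py
```

```text
pad [0.6034 0.2887 0.0291] [array([-0.7, -0.1]), array([-0.6,  0.2])]
m+y [0.5496 0.2748 0.0073] [array([-1.6, -0.1]), array([-1.3,  0.5])]
m-y [0.5408 0.1701 0.015 ] [array([0.1, 0. ]), array([ 0.1, -0. ])]
foot+y [0.6206 0.2502 0.0238] [array([-1.3, -0.1]), array([-1.2,  0.5])]
foot-y [0.6246 0.1956 0.02  ] [array([0.3, 0. ]), array([ 0.2, -0.1])]
pad w4 [0.6001 0.286  0.036 ]
m+y w4 [0.5457 0.2703 0.02  ]
m-y w4 [0.5394 0.1705 0.02  ]
pad w2 [0.5955 0.2873 0.036 ]
m+y w2 [0.5386 0.2734 0.02  ]
m-y w2 [0.5365 0.1706 0.02  ]
riser low [0.573  0.3989 0.23  ]
riser low [0.5722 0.2771 0.23  ]
riser low [0.5709 0.1031 0.23  ]
```

>>> send_rows(
  deltas=[
    [-6,-0.5,6.6,1.2,2.1,-2.8,0],
    [-6,-0.5,6.6,1.2,2.1,-2.8,0],
    [-5.5,-0.5,6,1.2,2.1,-2.8,0],
    [0,0,0,0,0,0,0],
    [0,0,0,0,0,0,0],
  ],
)

```text
time_s: 5.18
ee_pos: [0.5257, 0.2891, 0.1402]
orientation: [89.4, 46.8, 1.2]
force: [-0.1, -0.1, 0.5]
width: 0.0001
```

```bash
python3 shot.py 5 wrist side
```

```text
5.225 [0.5255 0.2891 0.14  ] [89.41 46.81  1.27] [ 66.3 -29.6 -53.2  48.3 -56.2   1.1] [ 0.4 -0.3  0.3] 0.000342588325235104
```

View pics/wrist_5.png

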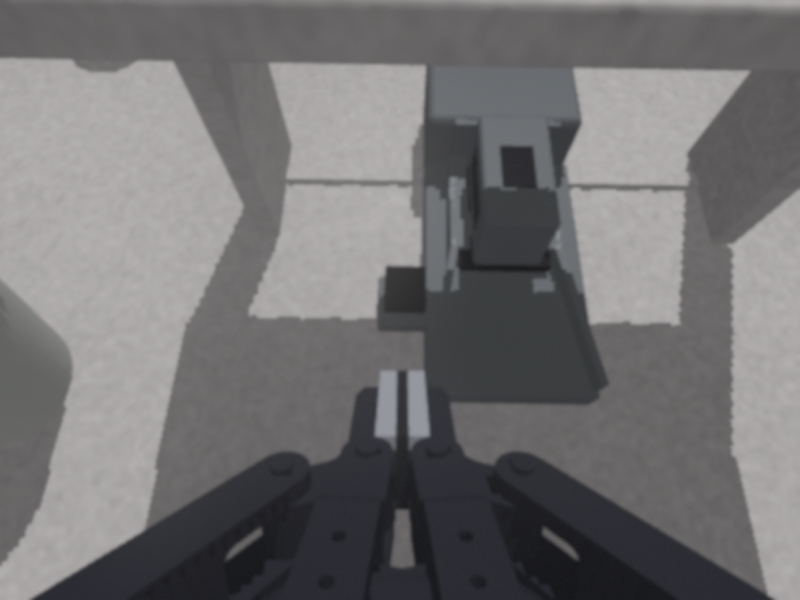

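View pics/side_5.png

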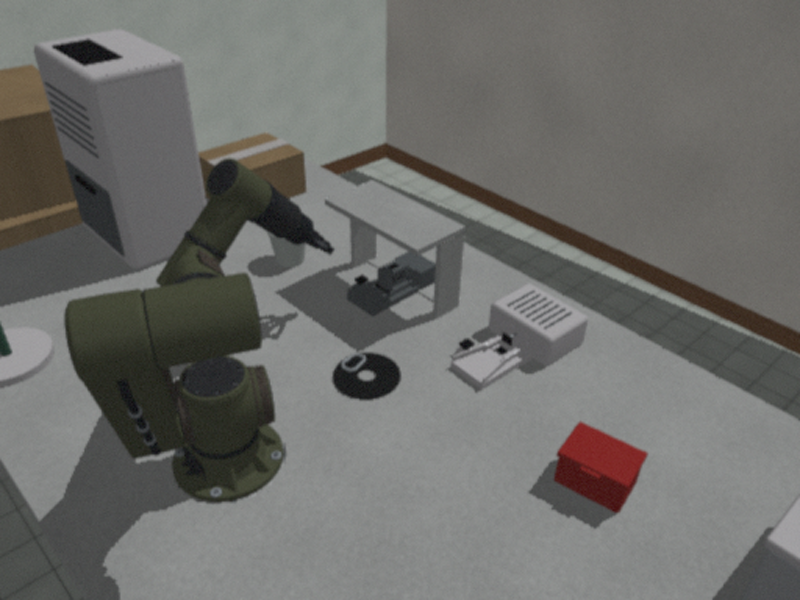

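Run:
```python
import pickle
from h import *
L=lambda i:cam(*pickle.load(open(f'pics/wrist_{i}.pkl','rb')))
c=L(5)
def q(n,u,v,z): print(n,np.round(atz(c,u*.64-.2,v*.64-.2,z),4))
q('pad',405,290,.036);q('pad near L',385,312,.036);q('pad far R',426,267,.036);q('m+y',425,401,.02);q('m-y',597,402,.02)
q('foot+y',460,267,.028);q('foot-y',548,268,.028);q('pack top near +y',476,189,.08);q('top near -y',557,190,.08)
q('riser',30,57,.23);q('riser',780,68,.23);print(proj(c,[.5255,.2891,.14])/.64)
```

```text
pad [0.5986 0.2882 0.036 ]
pad near L [0.5835 0.3001 0.036 ]
pad far R [0.6151 0.2753 0.036 ]
m+y [0.5333 0.2744 0.02  ]
m-y [0.5358 0.1712 0.02  ]
foot+y [0.6199 0.2527 0.028 ]
foot-y [0.6211 0.1951 0.028 ]
pack top near +y [0.6443 0.2487 0.08  ]
top near -y [0.6451 0.2017 0.08  ]
riser [0.5723 0.3859 0.23  ]
riser [0.5755 0.194  0.23  ]
[400.87267294 351.12846991]
```

>>> send_rows(
  deltas=[
    [0,0,0,2,0,-2.2,0],
    [0,0,0,2,0,-2.2,0],
    [0,0,0,2.1,0,-2.2,0],
    [0,0,0,1.6,0,-1.9,0],
    [0,0,0,0,0,0,0],
  ],
)

```text
time_s: 5.9
ee_pos: [0.6055, 0.292, 0.0632]
orientation: [90.9, 46.3, 2.2]
force: [0.4, -0.0, 0.1]
width: 0.0001
```

```bash
python3 shot.py 6 wrist
```

```text
5.9 [0.6055 0.292  0.0632] [90.89 46.26  2.19] [ 51.8 -15.4 -53.2  60.7 -37.2  -6.1] [ 0.4 -0.   0.1] 8.015991284512892e-05
```

View pics/wrist_6.png

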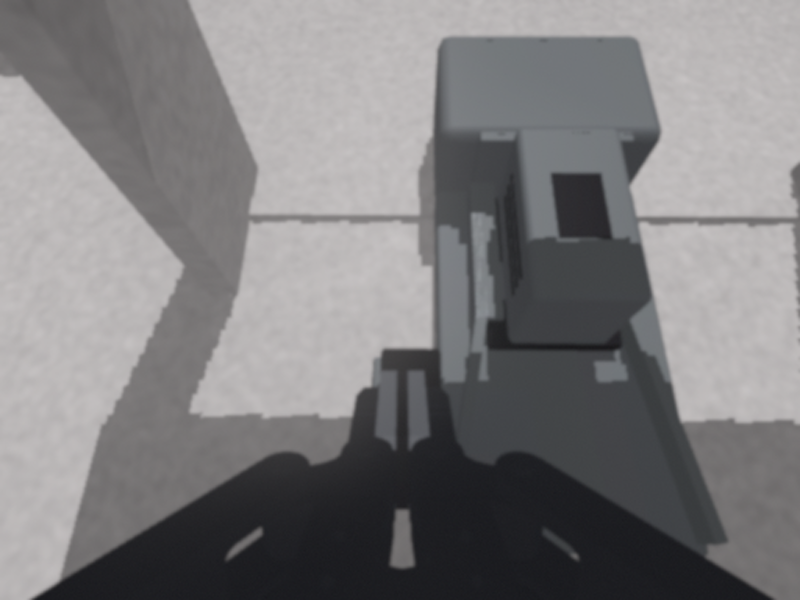

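>>> send_rows(
  deltas=[
    [0,0,0,0.1,-0.2,-1.2,0],
    [0,0,0,0.1,-0.1,-0.6,0],
    [0,0,0,0,0,-0.4,0],
    [0,0,0,0,0,-0.3,0],
  ],
)

```text
time_s: 6.45
ee_pos: [0.6072, 0.2919, 0.0427]
orientation: [91.4, 45.9, 2.7]
force: [0.0, -0.3, -0.2]
width: 0.0002
```

>>> send_rows(
  deltas=[
    [0,0,0,0,0,-0.4,0],
    [0,0,0,0,0,-0.4,0],
    [0,0,0,0,0,-0.3,0],
  ],
)

```text
time_s: 6.82
ee_pos: [0.6072, 0.2922, 0.0312]
orientation: [91.4, 45.9, 2.7]
force: [0.6, 0.3, 0.9]
width: -0.0002
```

```bash
python3 shot.py 7 wrist side; python3 -c "
import cv2
a=cv2.imread('pics/side_7.png')[180:350,260:500];cv2.imwrite('pics/s7z.png',cv2.resize(a,None,fx=3,fy=3))"
```

```text
6.875 [0.607  0.2921 0.0307] [91.38 45.93  2.71] [ 48.4 -13.1 -56.   68.4 -32.4 -12.7] [-0.3 -0.1 -0.5] -1.9000671450179675e-05
```

View pics/wrist_7.png

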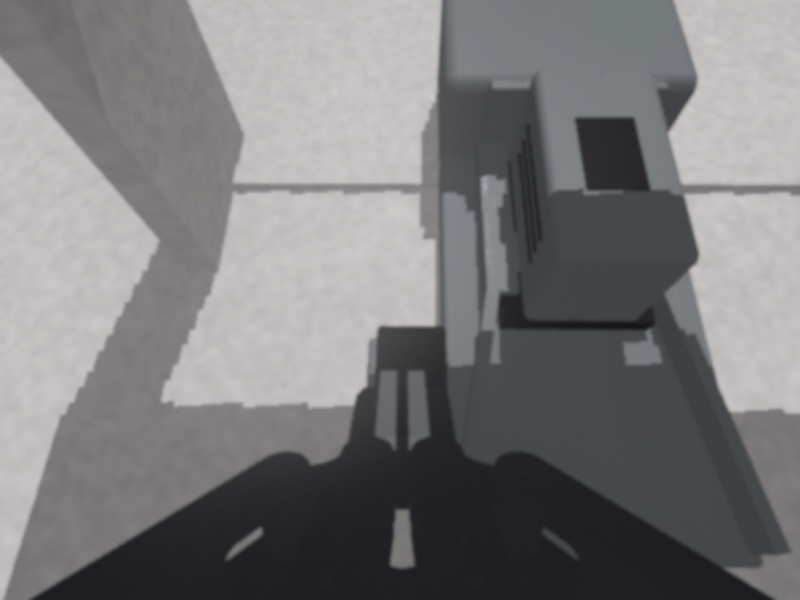

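View pics/s7z.png

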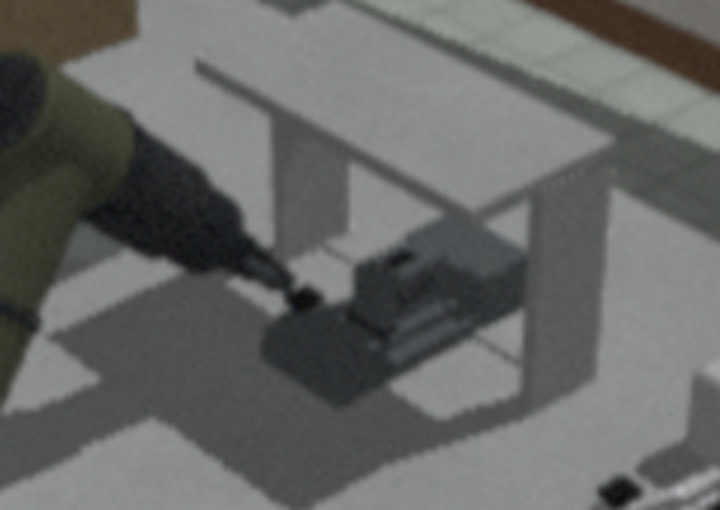

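Run:
```python
import pickle
from h import *
L=lambda i:cam(*pickle.load(open(f'pics/wrist_{i}.pkl','rb')))
for i,pts in ((6,[(382,350),(440,350)]),(7,[(378,327),(444,327)])):
    c=L(i)
    for p in ([.614,.301,.036],[.614,.275,.036],[.584,.288,.036],[.607,.292,.0307]): print(i,p,np.round(proj(c,p)/.64))
    for u,v in pts: print(np.round(atz(c,u*.64-.2,v*.64-.2,.036),4),np.round(atz(c,u*.64-.2,v*.64-.2,.028),4))
```

```text
6 [0.614, 0.301, 0.036] [381. 351.]
6 [0.614, 0.275, 0.036] [441. 352.]
6 [0.584, 0.288, 0.036] [410. 422.]
6 [0.607, 0.292, 0.0307] [402. 371.]
[0.6146 0.3009 0.036 ] [0.6173 0.3014 0.028 ]
[0.6152 0.2757 0.036 ] [0.6179 0.2753 0.028 ]
7 [0.614, 0.301, 0.036] [378. 329.]
7 [0.614, 0.275, 0.036] [447. 330.]
7 [0.584, 0.288, 0.036] [411. 410.]
7 [0.607, 0.292, 0.0307] [401. 351.]
[0.6148 0.301  0.036 ] [0.6179 0.3017 0.028 ]
[0.6153 0.2763 0.036 ] [0.6184 0.2758 0.028 ]
```

>>> send_rows(
  deltas=[
    [0,0,0,0,0,-0.3,0],
    [0,0,0,0,0,-0.3,0],
  ],
)

```text
time_s: 7.18
ee_pos: [0.6072, 0.2922, 0.0251]
orientation: [91.4, 45.9, 2.7]
force: [-0.0, -0.3, 0.4]
width: 0.0
```

>>> send_rows(
  deltas=[
    [0,0,0,0,0,-0.3,0],
    [0,0,0,0,0,-0.2,0],
  ],
)

```text
time_s: 7.42
ee_pos: [0.6072, 0.2922, 0.0196]
orientation: [91.4, 45.9, 2.7]
force: [-0.5, -0.2, 0.1]
width: -0.0001
```

```bash
python3 shot.py 8 wrist side; python3 -c "
import cv2,pickle
a=pickle.load(open('pics/side_8.pkl','rb'))[0]['img'][120:220,180:290,::-1];cv2.imwrite('pics/s8z.png',cv2.resize(a,None,fx=6,fy=6,interpolation=cv2.INTER_CUBIC))"
```

```text
7.475 [0.6071 0.2921 0.0193] [91.39 45.92  2.71] [ 47.2 -12.2 -56.7  71.4 -31.  -15.2] [-0.8 -0.5 -0.1] 2.0157187135323446e-06
```

View pics/wrist_8.png

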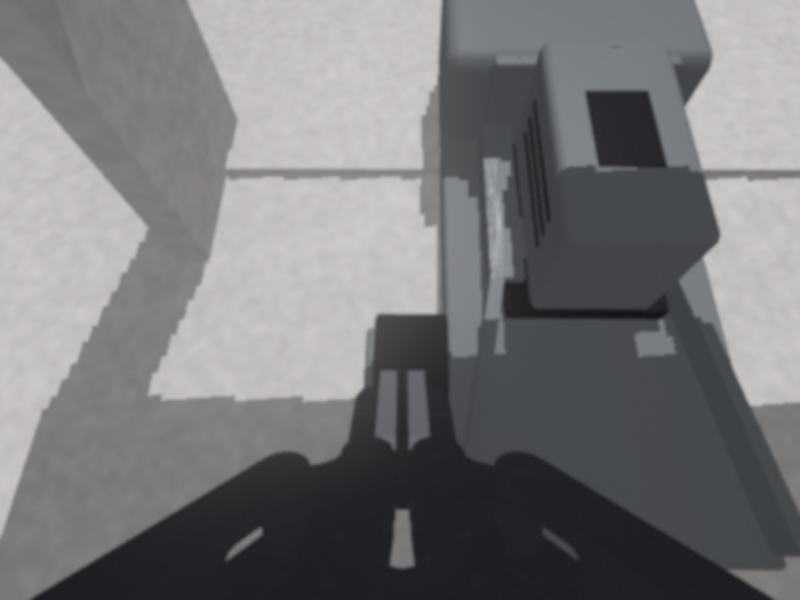

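View pics/s8z.png

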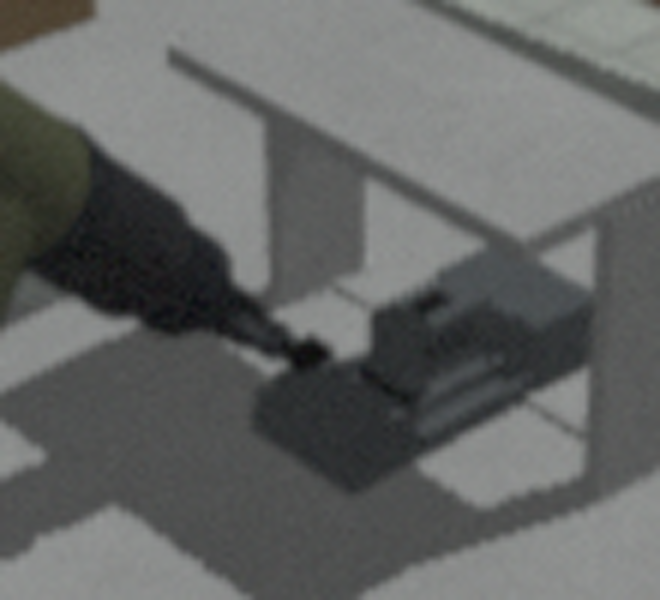

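Run:
```python
import pickle
from h import *
for i in (5,8):
    d,s=pickle.load(open(f'pics/side_{i}.pkl','rb'));c=cam(d)
    Rm=Rt(s)
    im=cv2.resize(d['img'][:,:,::-1],None,fx=6,fy=6,interpolation=cv2.INTER_CUBIC)
    for x in (0,-.019,-.033):
        for y in (-.011,0,.011):
            p=proj(c,s['ee_pos']+Rm@[x,y,0]);print(i,x,y,np.round(p,1))
            cv2.circle(im,tuple(int(v*6+3) for v in p),3,{0:(0,0,255),-.019:(0,255,0),-.033:(255,0,0)}[x],-1)
    u,v=proj(c,s['ee_pos']);u=int(u*6);v=int(v*6)
    cv2.imwrite(f'pics/sm{i}.png',im[v-250:v+250,u-350:u+350])
```

```text
5 0 -0.011 [214.1 165.7]
5 0 0 [215.6 163.4]
5 0 0.011 [217.  161.1]
5 -0.019 -0.011 [211.5 164. ]
5 -0.019 0 [213.  161.7]
5 -0.019 0.011 [214.4 159.3]
5 -0.033 -0.011 [209.6 162.7]
5 -0.033 0 [211.  160.3]
5 -0.033 0.011 [212.5 158. ]
8 0 -0.011 [229.6 182.4]
8 0 0 [230.9 180.2]
8 0 0.011 [232.3 178.1]
8 -0.019 -0.011 [227.3 181. ]
8 -0.019 0 [228.6 178.8]
8 -0.019 0.011 [230.  176.6]
8 -0.033 -0.011 [225.5 179.9]
8 -0.033 0 [226.9 177.7]
8 -0.033 0.011 [228.3 175.5]
```

View pics/sm5.png

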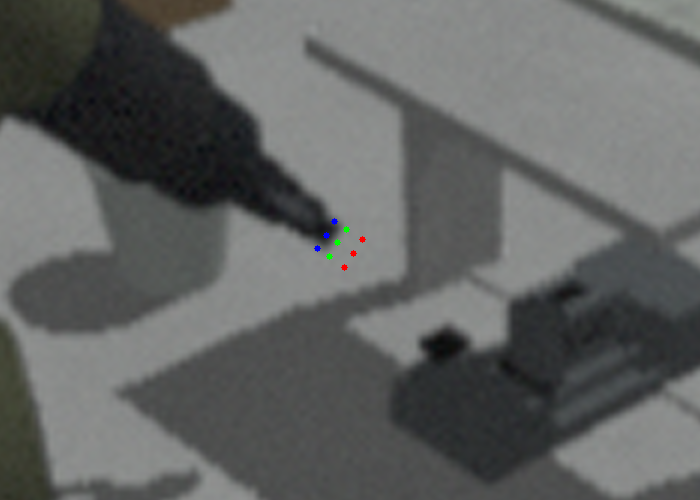

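View pics/sm8.png

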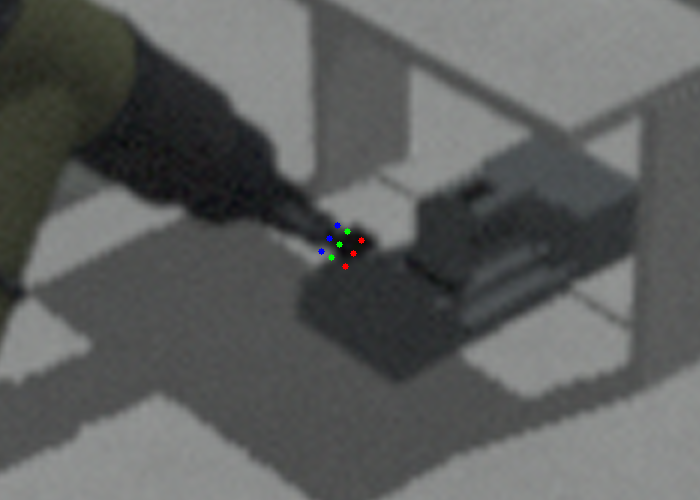

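>>> send_rows(
  deltas=[
    [0,0,0,-0.2,0,1.6,0],
    [0,0,0,0,0,0.6,0],
    [0,0,0,1.4,-0.1,0,0],
    [0,0,0,1.3,-0.1,0,0],
    [0,0,0,0,0,-0.7,0],
    [0,0,0,0,0,-0.5,0],
  ],
)

```text
time_s: 8.28
ee_pos: [0.6341, 0.2894, 0.0278]
orientation: [91.3, 46.0, 2.6]
force: [-0.3, 0.1, -0.6]
width: -0.0001
```

>>> send_rows(
  deltas=[
    [0,0,0,0,0,-0.3,0],
    [0,0,0,0,0,-0.3,0],
  ],
)

```text
time_s: 8.52
ee_pos: [0.6336, 0.2886, 0.02]
orientation: [91.2, 46.1, 2.5]
force: [-0.4, -0.3, 0.3]
width: -0.0001
```

>>> send_rows(
  deltas=[
    [0,0,0,0,0,-0.3,0],
    [0,0,0,0,0,-0.3,0],
  ],
)

```text
time_s: 8.78
ee_pos: [0.6343, 0.2892, 0.0158]
orientation: [91.3, 45.9, 2.6]
force: [-2.1, 0.0, 3.8]
width: -0.0001
```

>>> send_rows(
  deltas=[
    [0,0,0,0,0,-0.4,0],
    [0,0,0,0,0,-0.4,0],
  ],
)

```text
time_s: 9.02
ee_pos: [0.6351, 0.2899, 0.0097]
orientation: [91.4, 45.7, 2.7]
force: [-5.4, -3.1, 14.2]
width: -0.0001
```

```bash
python3 shot.py 9 wrist
```

```text
9.025 [0.6351 0.2899 0.0097] [91.37 45.73  2.65] [ 42.1  -8.1 -54.7  77.4 -27.  -17.7] [-5.4 -3.1 14.2] -0.00011549818121129957
```

View pics/wrist_9.png

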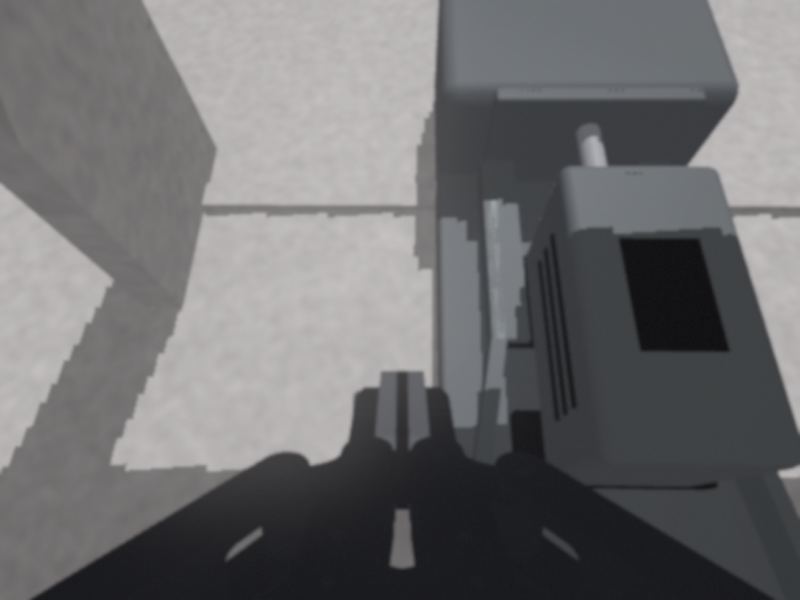

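>>> send_rows(
  deltas=[
    [0,0,0,-0.3,0,1.5,0],
    [0,0,0,-1,0,2,0],
    [0,0,0,-2,0,2,0],
    [0,0,0,-2.5,-1,2.5,3],
    [0,0,0,-1,-2,1,8.5],
    [0,0,0,0,-1.5,0,8.5],
    [0,0,0,0,0,0,8.5],
  ],
)

```text
time_s: 9.95
ee_pos: [0.5639, 0.2423, 0.0947]
orientation: [91.1, 46.1, 2.5]
force: [-0.7, 0.3, -0.4]
width: 0.0723
```

```bash
python3 shot.py 10 wrist
cat > kin2.py <<'E'
from h import *
import pickle,glob
from scipy.optimize import least_squares
D=[([-44.477,2.338,4.803,-.027,-92.561,-19.12],[.26672,-.53704,.19898])]
for f in glob.glob('pics/wrist_*.pkl'):
    d,s=pickle.load(open(f,'rb'));D.append((s['q'],s['ee_pos']))
def fr(q):
    q=np.radians(q);E=lambda a,v:R.from_euler(a,v)
    r1=E('z',q[0]);r2=r1*E('y',q[1]);r3=r1*E('y',q[1]-q[2]);r4=r3*E('x',-q[3]);r5=r4*E('y',-q[4]);r6=r5*E('x',-q[5]+np.pi)
    return r1,r2,r3,r4,r5,r6
def A(q):
    r1,r2,r3,r4,r5,r6=[x.as_matrix() for x in fr(q)]
    return np.c_[[0,0,1.],r1[:,:2],r2[:,[0,2]],r3,r5[:,[0,2]]]
M=np.vstack([A(q) for q,p in D]);b=np.hstack([p for q,p in D])
t,res,rk,sv=np.linalg.lstsq(M,b,rcond=1e-4)
lo=np.array([-146.85,-73.84,-62.03,-188.31,-161.28,-171.36]);hi=np.array([146.85,115.35,85.46,113.3,-10.13,171.36])
def ik(p,Rm,q0):
    g=lambda q:np.r_[(A(q)@t-p)*10,(fr(q)[5].inv()*Rm).as_rotvec()]
    return least_squares(g,q0,bounds=(lo,hi),x_scale=30)
def lean(th,sg,yaw=0):
    th=np.radians(th);x=np.array([np.sin(th),0,-np.cos(th)]);z=np.array([0,sg,0.]);y=np.cross(z,x)
    return R.from_euler('z',yaw,degrees=True)*R.from_matrix(np.stack([x,y,z],1))
if __name__=='__main__':
    print(np.round(t,4),rk,'maxres',np.abs(M@t-b).max())
    from workcell import r
    q0=r.sense()['q']
    for th in (38,43):
     for nm,g,y in [('popped',(.627,.2245,.065),1),('pulled',(.573,.223,.065),1),('liftedout',(.50,.22,.15),1),('mid',(.5,0,.16),0),('dryset',(.581,-.162,.07),-2.8),('dryhome',(.662,-.166,.068),-2.8)]:
      Rm=lean(th,-1,y);p=np.array(g)+Rm.apply([.054,0,0]);k=ik(p,Rm,q0);q0=k.x
      print(th,nm,np.round(p,3),np.round(k.x,1),'%.1e'%k.cost)
E
python3 kin2.py
```

```text
9.95 [0.5639 0.2423 0.0947] [91.13 46.13  2.55] [ 55.6 -29.4 -58.8  52.7 -44.2   1.8] [-0.7  0.3 -0.4] 0.07229629777993489
[ 0.0541  0.1015 -0.0874  0.0627  0.3623  0.2889 -0.0874  0.1268  0.3654
  0.105 ] 9 maxres 0.06698897632784301
38 popped [0.66  0.225 0.022] [ 37.9  -7.  -51.7  60.  -25.3   2. ] 1.3e-29
38 pulled [0.606 0.224 0.022] [ 42.5 -15.6 -59.6  58.8 -28.5  -0.3] 2.1e-24
38 liftedout [0.533 0.221 0.107] [ 55.2 -35.  -59.7  41.4 -49.   12.4] 5.0e-23
38 mid [0.533 0.    0.117] [ 27.8 -43.2 -62.   23.5 -45.2  48.7] 5.8e-03
38 dryset [ 0.614 -0.164  0.027] [  1.1 -16.8 -62.   18.  -16.8  69.1] 1.5e-02
38 dryhome [ 0.695 -0.168  0.025] [ -0.7  -4.7 -53.3  23.7 -10.1  64.7] 6.6e-03
43 popped [0.664 0.225 0.026] [ 38.4  -7.5 -52.7  72.7 -25.7 -10.1] 2.2e-28
43 pulled [0.61  0.224 0.026] [ 43.4 -16.4 -61.   70.1 -29.3 -11.2] 1.6e-25
43 liftedout [0.537 0.221 0.111] [ 57.  -36.7 -62.   47.9 -49.4   6.4] 8.4e-05
43 mid [0.537 0.    0.121] [ 29.  -43.6 -62.   27.1 -45.7  45. ] 1.5e-02
43 dryset [ 0.618 -0.164  0.031] [ -2.3 -15.6 -62.   73.3 -10.1  16.4] 1.4e-02
43 dryhome [ 0.699 -0.168  0.029] [ -2.3  -2.9 -49.6  70.6 -10.1  19. ] 1.5e-02
```

View pics/wrist_10.png

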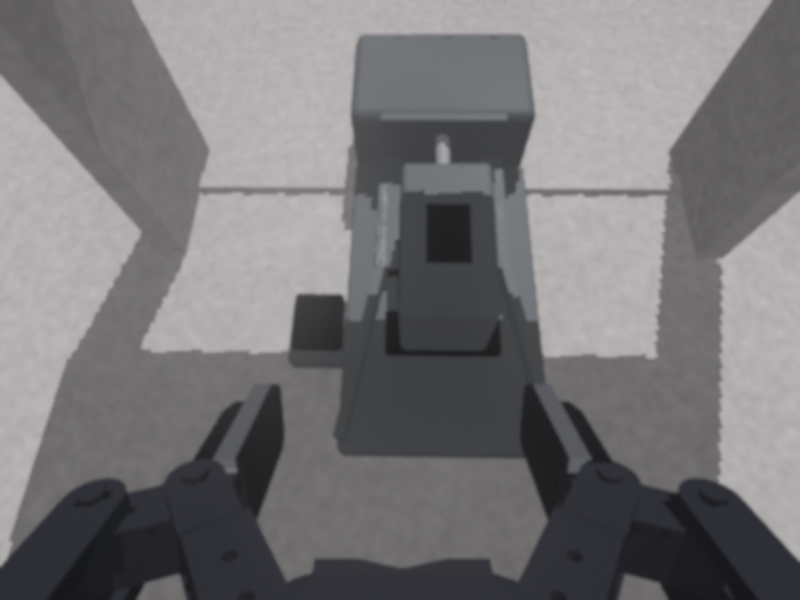

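```bash
sed -i 's/r3,r5\[:,\[0,2\]\]\]/r3,r4[:,1:],r5,r6[:,1:]]/; s/rcond=1e-4/rcond=1e-3/' kin2.py; python3 kin2.py; python3 -c "
from kin2 import *
for q,p in D: print(np.round(q,1),np.round(A(q)@t-p,4))"
```

```text
[ 0.1539 -0.     -0.      0.      0.3999  0.5514 -0.     -0.     -0.0982
  0.      0.3781 -0.0982  0.      0.      0.    ] 13 maxres 1.189535317400181e-06
38 popped [0.66  0.225 0.022] [ 41.9  -8.5 -47.7  51.9 -30.8   8. ] 8.5e-29
38 pulled [0.606 0.224 0.022] [ 47.1 -16.6 -54.3  50.7 -35.    5.6] 2.5e-29
38 liftedout [0.533 0.221 0.107] [ 59.6 -33.6 -54.9  40.4 -54.2  11.3] 5.9e-22
38 mid [0.533 0.    0.117] [ 35.7 -51.8 -59.5  26.7 -53.1  43.6] 5.9e-19
38 dryset [ 0.614 -0.164  0.027] [  6.2 -22.5 -47.7  11.9 -27.7  72.3] 1.5e-22
38 dryhome [ 0.695 -0.168  0.025] [  4.6  -8.  -36.1  11.  -24.5  74.1] 5.9e-22
43 popped [0.664 0.225 0.026] [ 37.2 -10.1 -53.5  69.2 -25.5  -5.3] 1.1e-22
43 pulled [0.61  0.224 0.026] [ 43.5 -18.2 -59.7  65.  -30.5  -5.4] 5.5e-28
43 liftedout [0.537 0.221 0.111] [ 59.7 -36.1 -60.   48.  -51.6   5.2] 1.8e-30
43 mid [0.537 0.    0.121] [ 35.6 -54.5 -62.   28.7 -50.7  42.6] 8.2e-04
43 dryset [ 0.618 -0.164  0.031] [  5.9 -25.3 -53.5  17.5 -20.   67.1] 1.4e-27
43 dryhome [ 0.699 -0.168  0.029] [  4.2 -10.1 -42.2  17.8 -15.8  67.7] 1.4e-21
[-44.5   2.3   4.8  -0.  -92.6 -19.1] [0. 0. 0.]
[ 55.6 -29.4 -58.8  52.7 -44.2   1.8] [ 0. -0.  0.]
[ 70.5 -43.4 -50.6  41.4 -71.1 -13.8] [ 0. -0. -0.]
[  2.8 -53.9 -41.5   2.5 -60.6 -94.8] [-0. -0. -0.]
[ 51.8 -15.4 -53.2  60.7 -37.2  -6.1] [ 0.  0. -0.]
[ 70.9 -45.9 -52.5  41.8 -73.  -87. ] [-0. -0. -0.]
[ 42.1  -8.1 -54.7  77.4 -27.  -17.7] [-0. -0. -0.]
[ 66.3 -29.6 -53.1  48.3 -56.2   1.1] [0. 0. 0.]
[  71.1  -46.9  -52.5   40.5  -74.4 -171.2] [-0.  0. -0.]
[ 48.5 -13.2 -56.   68.4 -32.4 -12.7] [-0.  0. -0.]
[ 47.2 -12.2 -56.7  71.4 -31.  -15.1] [-0. -0.  0.]
```

Run:
```python
import pickle
from h import *
from kin2 import ik,lean
from workcell import r
d,s=pickle.load(open('pics/wrist_10.pkl','rb'));c=cam(d,s)
cv2.imwrite('pics/w10z.png',cv2.resize(d['img'][80:250,190:370,::-1],None,fx=4,fy=3.5,interpolation=cv2.INTER_CUBIC))
def q(n,u,v,z): print(n,np.round(atz(c,u*.64-.2,v*.64-.2,z),4))
q('foot+y',387,353,.02);q('foot-y',500,353,.02);q('topR+y',400,317,.08);q('topR-y',500,317,.08);q('topF+y',403,165,.08);q('topF-y',492,166,.08)
q('m',338,452,.02);q('m',546,454,.02)
```

```text
foot+y [0.5873 0.2516 0.02  ]
foot-y [0.5888 0.1919 0.02  ]
topR+y [0.5837 0.2436 0.08  ]
topR-y [0.5847 0.2017 0.08  ]
topF+y [0.6634 0.2446 0.08  ]
topF-y [0.6636 0.2015 0.08  ]
m [0.5362 0.2735 0.02  ]
m [0.538  0.1722 0.02  ]
```

View pics/w10z.png

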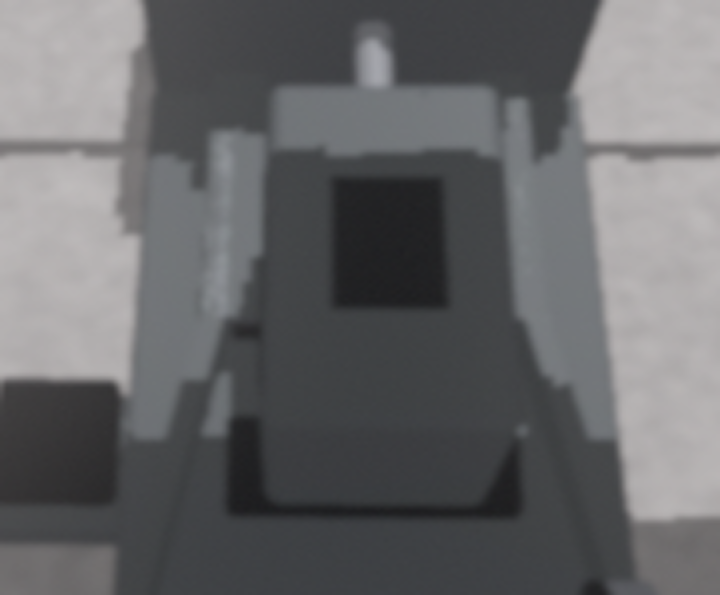

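>>> send_rows(
  deltas=[
    [-0.5,2,-1,0.5,-1.2,0,8.5],
    [-0.5,1.5,-0.7,1,-0.8,-0.3,8.5],
    [0,0,0,2.2,0,-1.6,8.5],
    [0,0,0,2.2,0,-1.6,8.5],
    [0,0,0,2,0,-1.5,8.5],
    [0,0,0,0,0,0,8.5],
  ],
)

```text
time_s: 10.75
ee_pos: [0.647, 0.2212, 0.0369]
orientation: [89.1, 50.0, -0.7]
force: [0.2, -0.8, 0.6]
width: 0.0846
```

```bash
python3 shot.py 11 wrist side; python3 -c "
import pickle,cv2
a=pickle.load(open('pics/side_11.pkl','rb'))[0]['img'][110:220,180:310,::-1];cv2.imwrite('pics/s11z.png',cv2.resize(a,None,fx=5.5,fy=5.5,interpolation=cv2.INTER_CUBIC))"
```

```text
10.8 [0.6468 0.2216 0.0379] [89.21 49.99 -0.67] [ 43.1 -12.1 -50.6  55.1 -32.9   4.1] [ 0.2 -0.4  0.1] 0.0848304289219104
```

View pics/wrist_11.png

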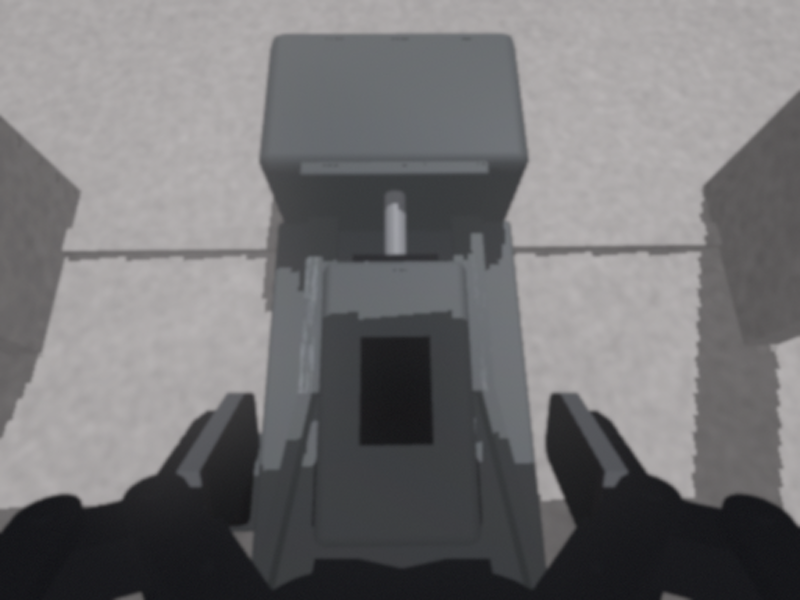

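View pics/s11z.png

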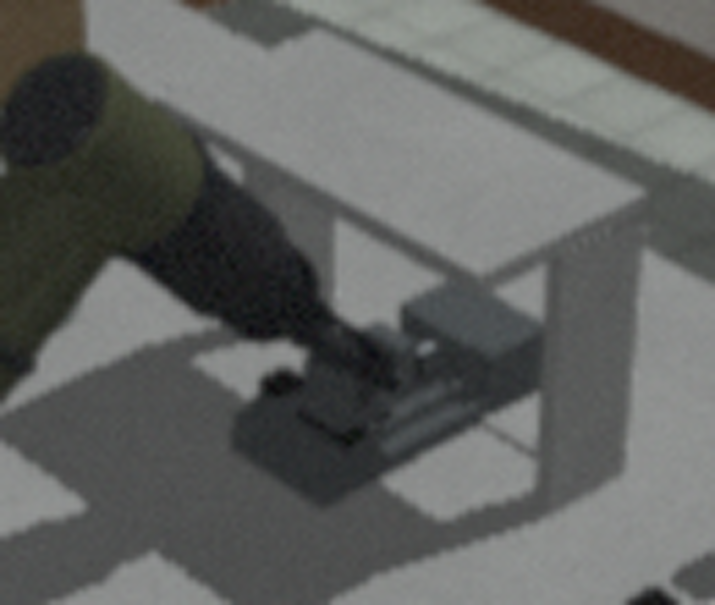

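>>> send_rows(
  deltas=[
    [0.5,0,1.2,0.6,0.1,-0.8,8.5],
    [0,0,0,0.6,0,-0.8,8.5],
    [0,0,0,0,0,0,8.5],
  ],
)

```text
time_s: 11.22
ee_pos: [0.659, 0.2249, 0.0249]
orientation: [90.2, 49.8, 1.4]
force: [-0.7, -1.0, 1.1]
width: 0.0854
```

>>> send_rows(
  deltas=[
    [0,0,0,0,0,0,3],
    [0,0,0,0,0,0,3],
    [0,0,0,0,0,0,3],
    [0,0,0,0,0,0,3],
  ],
  grip_force=50,
)

```text
time_s: 11.72
ee_pos: [0.659, 0.2253, 0.0264]
orientation: [90.3, 49.7, 1.5]
force: [1.6, -0.4, -1.7]
width: 0.0435
```

```bash
python3 shot.py 12 wrist side; python3 -c "
import pickle,cv2
a=pickle.load(open('pics/side_12.pkl','rb'))[0]['img'][110:220,180:310,::-1];cv2.imwrite('pics/s12z.png',cv2.resize(a,None,fx=5.5,fy=5.5,interpolation=cv2.INTER_CUBIC))"
```

```text
11.775 [0.659  0.2253 0.0264] [90.27 49.68  1.46] [ 40.5 -10.  -50.8  58.5 -28.5   2.9] [ 1.1  0.5 -0.7] 0.04327906695196985
```

View pics/wrist_12.png

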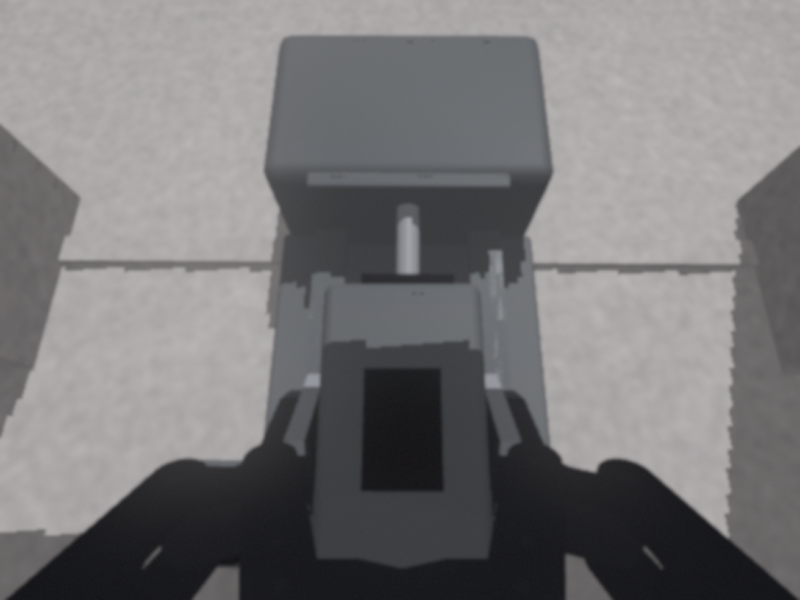

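View pics/s12z.png

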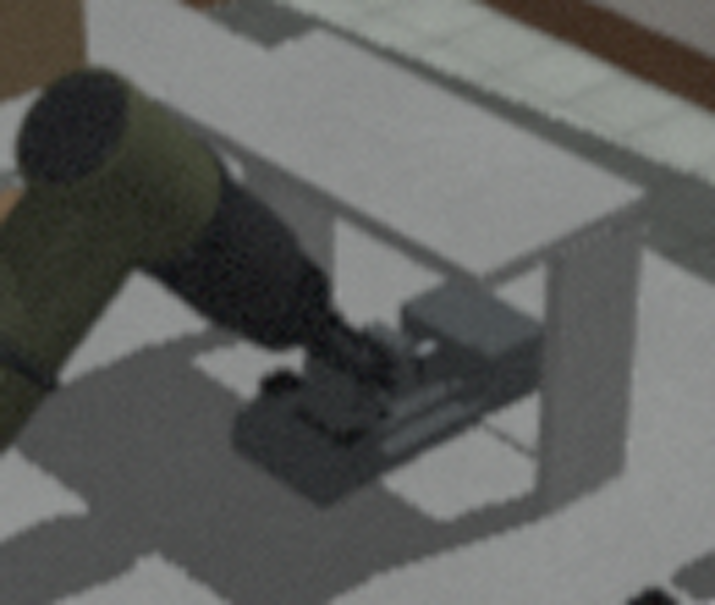

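>>> send_rows(
  deltas=[
    [0,0,0,-0.8,0,0,3],
    [0,0,0,-1.2,0,0,3],
    [0,0,0,-1.2,0,0,3],
    [0,0,0,-1.2,0,0,3],
  ],
  grip_force=60,
)

```text
time_s: 12.32
ee_pos: [0.6124, 0.2251, 0.0263]
orientation: [90.3, 49.7, 1.4]
force: [1.0, -0.3, 0.1]
width: 0.0433
```

>>> send_rows(
  deltas=[
    [0,0,0,-0.6,0,0,3],
    [0,0,0,-0.2,0,0,3],
    [0,0,0,0,0,0,3],
  ],
)

```text
time_s: 12.7
ee_pos: [0.6026, 0.2257, 0.0261]
orientation: [90.3, 49.7, 1.6]
force: [-0.1, -0.2, 0.4]
width: 0.0433
```

```bash
python3 shot.py 13 wrist top side; python3 -c "
import pickle,cv2
a=pickle.load(open('pics/side_13.pkl','rb'))[0]['img'][110:220,170:300,::-1];cv2.imwrite('pics/s13z.png',cv2.resize(a,None,fx=5.5,fy=5.5,interpolation=cv2.INTER_CUBIC))"
```

```text
12.8 [0.6028 0.2257 0.0261] [90.32 49.68  1.57] [ 46.5 -18.4 -57.3  56.2 -33.4   1.1] [-1.  -0.1 -0.4] 0.04342933619331429
```

View pics/wrist_13.png

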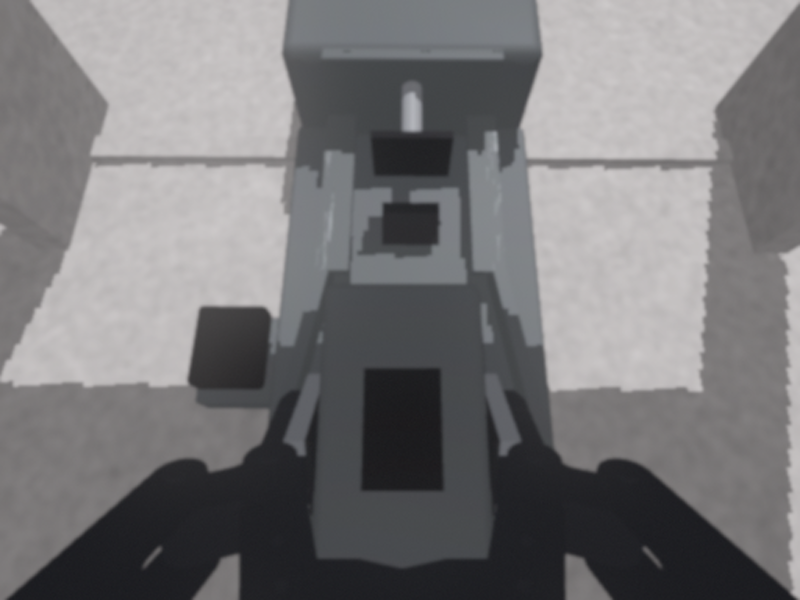

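View pics/s13z.png

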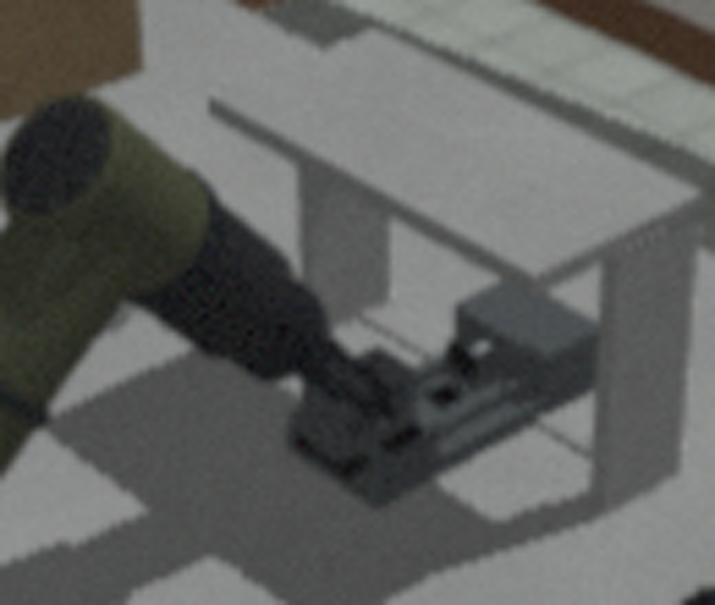

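>>> send_rows(
  deltas=[
    [0,0,0,0,0,0.6,3],
    [0,0,0,0,0,1.2,3],
    [0,0,0,-0.4,0,2,3],
    [0,0,0,-1.5,0,2,3],
    [0,0,0,-1.8,-0.5,1,3],
    [0,0,0,-0.5,-2,0,3],
    [0,0,0,0,-3.5,0,3],
    [0,0,-0.6,0,-5,0,3],
    [0,0,-0.8,0,-5,0,3],
    [0,0,-0.8,0,-5,0,3],
  ],
)

```text
time_s: 14.1
ee_pos: [0.5567, 0.0104, 0.0918]
orientation: [90.0, 50.3, -0.7]
force: [0.4, -0.2, -2.6]
width: 0.0434
```

```bash
python3 shot.py 14 side wrist
```

```text
14.15 [0.556  0.0058 0.0912] [90.07 50.42 -1.03] [ 34.1 -47.  -61.9  31.  -45.4  38.6] [ 1.2 -7.1 -2.2] 0.043322984716750376
```

View pics/side_14.png

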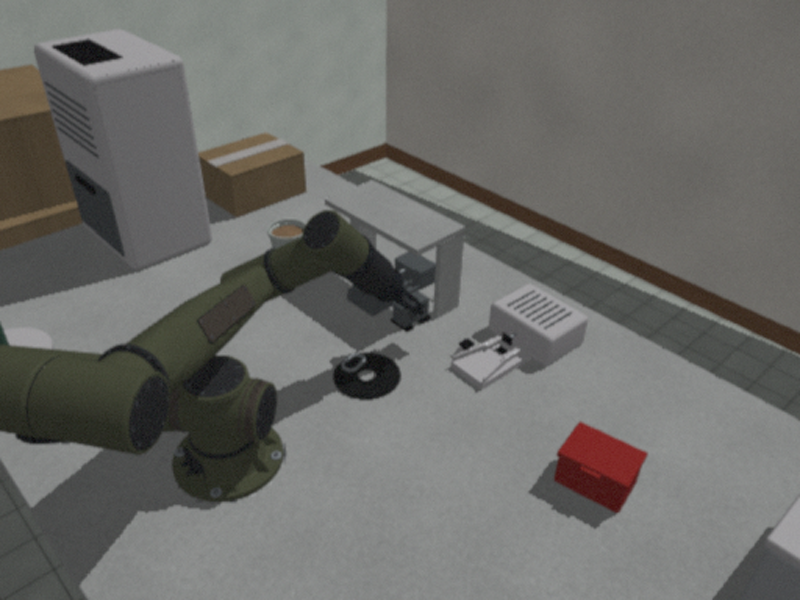

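Run:
```python
from kin2 import *
from workcell import r
s=r.sense();q0=s['q']
for p in [(.556,.0,.12),(.58,0,.1),(.58,0,.12),(.59,-.05,.11),(.59,-.15,.11),(.616,-.162,.09),(.616,-.162,.026),(.70,-.168,.026)]:
    k=ik(np.array(p),lean(40,-1,-1 if p[1]>-.1 else -3),q0);q0=k.x;print(p,np.round(k.x,1),'%.0e'%k.cost)
```

```text
(0.556, 0.0, 0.12) [ 33.9 -48.1 -59.2  29.5 -48.3  41.3] 1e-30
(0.58, 0, 0.1) [ 30.9 -41.6 -58.3  30.5 -42.   40.9] 1e-17
(0.58, 0, 0.12) [ 31.3 -42.1 -56.2  29.3 -44.4  42.3] 1e-20
(0.59, -0.05, 0.11) [ 23.3 -39.2 -54.1  24.2 -40.3  52. ] 3e-29
(0.59, -0.15, 0.11) [  9.3 -34.4 -47.7  12.8 -38.1  70.4] 2e-21
(0.616, -0.162, 0.09) [  6.8 -27.5 -45.   11.5 -33.4  72.8] 7e-30
(0.616, -0.162, 0.026) [  6.4 -23.6 -50.5  14.8 -24.2  69.2] 4e-28
(0.7, -0.168, 0.026) [  4.5  -8.3 -38.1  13.6 -21.   71.5] 8e-25
```

>>> send_rows(
  deltas=[
    [0,0,-0.4,0.6,-0.5,1,3],
    [0,0,-0.4,0.6,-2,1,3],
    [0,0,-0.4,0.4,-3.5,0.5,3],
    [0,0,-0.4,0.3,-3.5,0,3],
    [0,0,-0.4,0,-3,0,3],
    [0,0,0,0,-1.8,0,3],
    [0,0,0,0,-0.5,0,3],
    [0,0,0,0,0,0,3],
  ],
)

```text
time_s: 15.2
ee_pos: [0.5794, -0.14, 0.1206]
orientation: [90.0, 50.5, -2.8]
force: [0.3, 0.3, -2.7]
width: 0.0436
```

```bash
python3 shot.py 15 side wrist top
```

```text
15.3 [ 0.5793 -0.1396  0.1205] [89.95 50.51 -2.72] [ 11.1 -37.2 -48.2  13.3 -41.2  69.2] [ 0.4  0.4 -2.6] 0.043162922097642026
```

View pics/wrist_15.png

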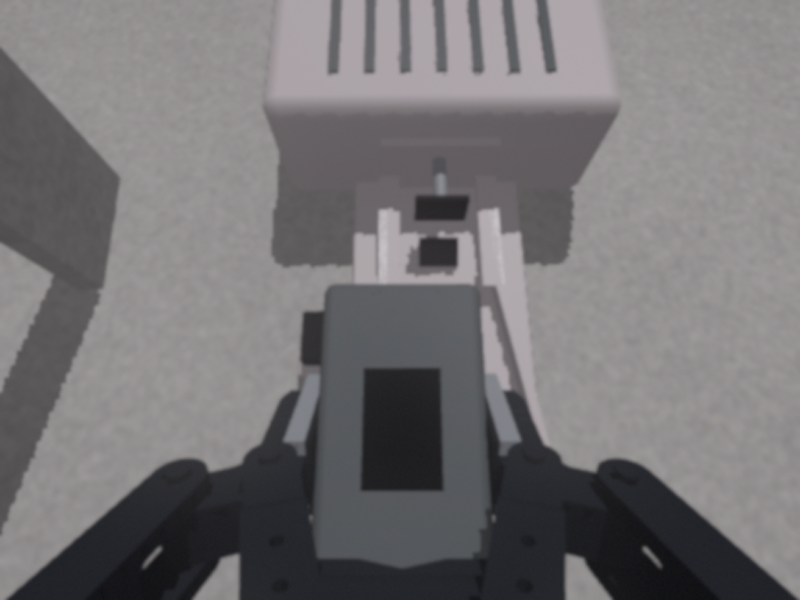

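View pics/side_15.png

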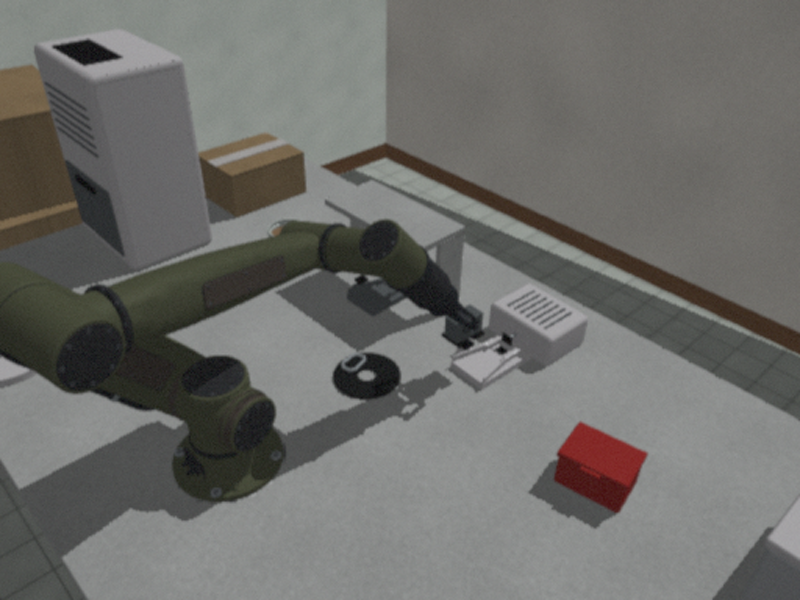

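Run:
```python
import pickle
from h import *
d,s=pickle.load(open('pics/wrist_15.pkl','rb'));c=cam(d,s)
q=lambda n,u,v,z: print(n,np.round(atz(c,u*.64-.2,v*.64-.2,z),4))
q('lipL in far',399,210,.034);q('lipR in far',479,210,.034);q('lipL out near',378,283,.034);q('lipR out far',502,210,.034);q('lipL outfar',378,210,.034)
q('plunger plate',441,196,.05);q('tooth',438,262,.02);q('lips R near',502,290,.034)
q('bodyL',266,105,.088);q('bodyR',617,105,.088);q('guide R',545,440,.034)
cv2.imwrite('pics/w15z.png',cv2.resize(d['img'][80:290,160:370,::-1],None,fx=3.5,fy=2.8,interpolation=cv2.INTER_CUBIC))
# pack front top edge & tool
Rm=Rt(s);print('toolx',Rm[:,0],'z',Rm[:,2])
q('packfront L',330,288,.15);q('packfront R',473,288,.15)
```

```text
lipL in far [ 0.6893 -0.1436  0.034 ]
lipR in far [ 0.687  -0.1926  0.034 ]
lipL out near [ 0.6418 -0.1293  0.034 ]
lipR out far [ 0.6863 -0.2067  0.034 ]
lipL outfar [ 0.6899 -0.1308  0.034 ]
plunger plate [ 0.6883 -0.1682  0.05  ]
tooth [ 0.6596 -0.1664  0.02  ]
lips R near [ 0.6341 -0.2006  0.034 ]
bodyL [ 0.7258 -0.0742  0.088 ]
bodyR [ 0.7169 -0.2622  0.088 ]
guide R [ 0.5501 -0.2131  0.034 ]
toolx [ 0.63510337 -0.03030621 -0.77183239] z [-4.71525533e-02 -9.98887611e-01  4.22047225e-04]
packfront L [ 0.5946 -0.1168  0.15  ]
packfront R [ 0.5923 -0.1644  0.15  ]
```

View pics/w15z.png

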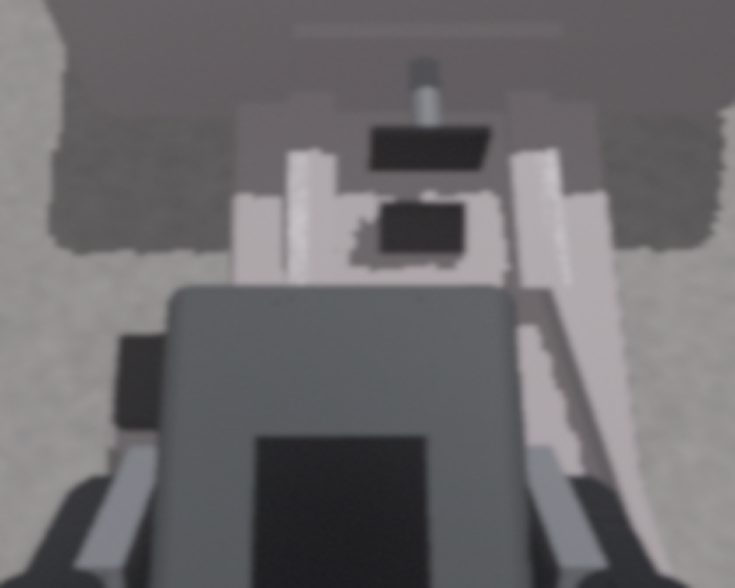

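>>> send_rows(
  deltas=[
    [0,-0.4,0,1.6,-1.1,0,3],
    [0,-0.4,0,1.4,-1,0,3],
    [0,0,0,0.4,-0.3,0,3],
    [0,0,0,0,0,-2,3],
    [0,0,0,0,0,-2,3],
    [0,0,0,0,0,-1.5,3],
    [0,0,0,0,0,0,3],
  ],
)

```text
time_s: 16.23
ee_pos: [0.6143, -0.1595, 0.0647]
orientation: [89.9, 49.7, -2.3]
force: [-0.5, 0.2, -1.9]
width: 0.0434
```

```bash
python3 shot.py 16 side wrist
python3 - <<'E'
import pickle
from h import *
d,s=pickle.load(open('pics/wrist_16.pkl','rb'));c=cam(d,s)
cv2.imwrite('pics/w16z.png',cv2.resize(d['img'][40:290,130:390,::-1],None,fx=2.8,fy=2.3,interpolation=cv2.INTER_CUBIC))
a=pickle.load(open('pics/side_16.pkl','rb'))[0]['img'][150:260,250:380,::-1];cv2.imwrite('pics/s16z.png',cv2.resize(a,None,fx=5.5,fy=5.5,interpolation=cv2.INTER_CUBIC))
E
```

```text
16.275 [ 0.6149 -0.1595  0.0661] [89.92 49.56 -2.31] [  6.8 -26.8 -47.5  11.9 -29.8  72.7] [-0.  -0.4 -2.1] 0.04312434737300428
```

View pics/w16z.png

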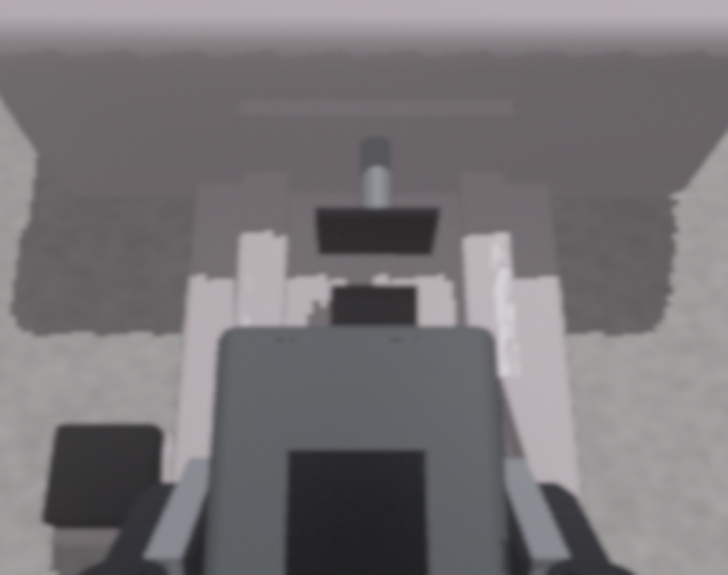

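View pics/s16z.png

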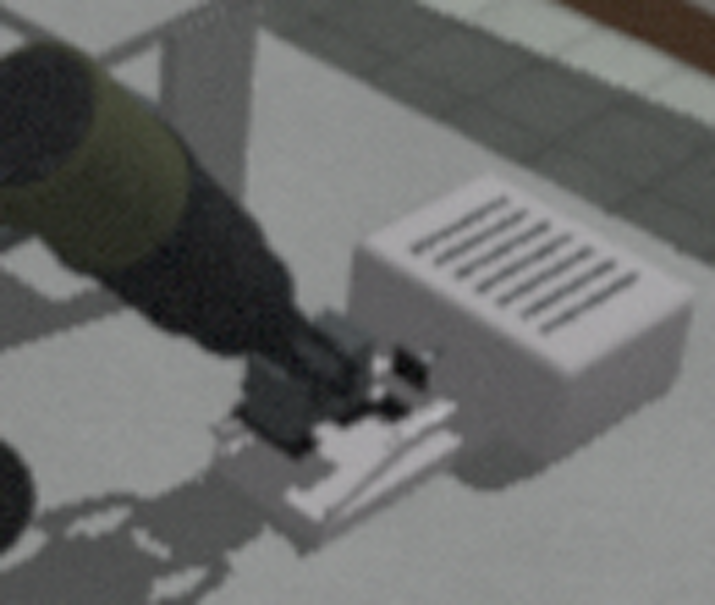

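>>> send_rows(
  deltas=[
    [0,0,-0.5,0,-0.4,-0.5,3],
    [0,0,0,0,-0.2,-1.2,3],
    [0,0,0,0,0,-1.2,3],
    [0,0,0,0,0,-0.6,3],
    [0,0,0,0,0,0,3],
  ],
)

```text
time_s: 16.95
ee_pos: [0.6159, -0.1661, 0.0313]
orientation: [89.9, 49.4, -2.9]
force: [0.6, 0.3, -2.2]
width: 0.0433
```

>>> send_rows(
  deltas=[
    [0,0.3,0.1,0,0.1,-0.3,3],
    [0,0,0,0,0,-0.2,3],
    [0,0,0,0,0,0,3],
  ],
)

```text
time_s: 17.32
ee_pos: [0.6164, -0.1649, 0.0269]
orientation: [89.9, 49.6, -2.8]
force: [-0.2, -0.1, -2.7]
width: 0.0432
```

```bash
python3 shot.py 17 side wrist
python3 - <<'E'
import pickle
from h import *
d,s=pickle.load(open('pics/wrist_17.pkl','rb'));c=cam(d,s)
cv2.imwrite('pics/w17z.png',cv2.resize(d['img'][40:290,130:390,::-1],None,fx=2.8,fy=2.3,interpolation=cv2.INTER_CUBIC))
a=pickle.load(open('pics/side_17.pkl','rb'))[0]['img'][150:260,250:380,::-1];cv2.imwrite('pics/s17z.png',cv2.resize(a,None,fx=5.5,fy=5.5,interpolation=cv2.INTER_CUBIC))
E
```

```text
17.375 [ 0.6165 -0.1649  0.0271] [89.9  49.61 -2.75] [  5.9 -23.6 -50.3  14.  -23.9  70.7] [ 0.8  0.1 -2.8] 0.043960813810581194
```

View pics/w17z.png

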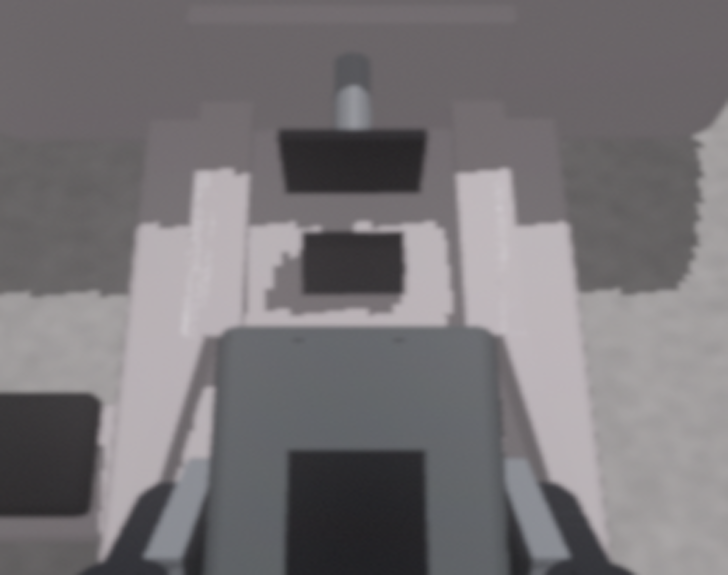

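View pics/s17z.png

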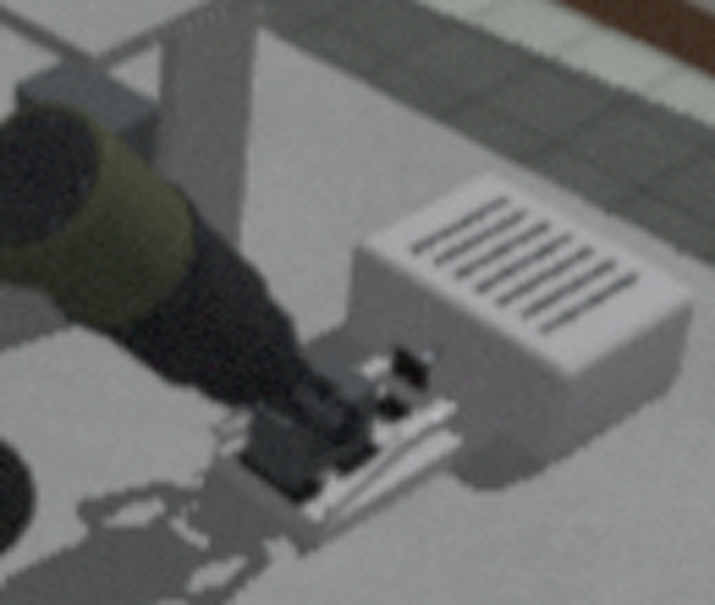

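>>> send_rows(
  deltas=[
    [0,0,0,0,0.05,-0.2,3],
    [0,0,0,0.8,0,-0.1,3],
    [0,0,0,1,-0.05,0,3],
  ],
)

```text
time_s: 17.8
ee_pos: [0.6364, -0.1649, 0.0266]
orientation: [89.9, 49.4, -2.7]
force: [-2.6, 0.6, -0.7]
width: 0.0437
```

>>> send_rows(
  deltas=[
    [0,0,0,1,-0.05,0,3],
    [0,0,0,1,-0.05,0,3],
  ],
)

```text
time_s: 18.05
ee_pos: [0.658, -0.1661, 0.0265]
orientation: [89.9, 49.4, -2.8]
force: [-5.4, 0.6, 2.9]
width: 0.043
```

```bash
python3 shot.py 18 wrist
python3 - <<'E'
import pickle
from h import *
d,s=pickle.load(open('pics/wrist_18.pkl','rb'));c=cam(d,s)
cv2.imwrite('pics/w18z.png',cv2.resize(d['img'][40:290,130:390,::-1],None,fx=2.8,fy=2.3,interpolation=cv2.INTER_CUBIC))
E
```

```text
18.05 [ 0.658  -0.1661  0.0265] [89.9  49.41 -2.77] [  5.1 -15.8 -44.8  14.3 -21.3  70.8] [-5.4  0.6  2.9] 0.042966882768241864
```

View pics/w18z.png

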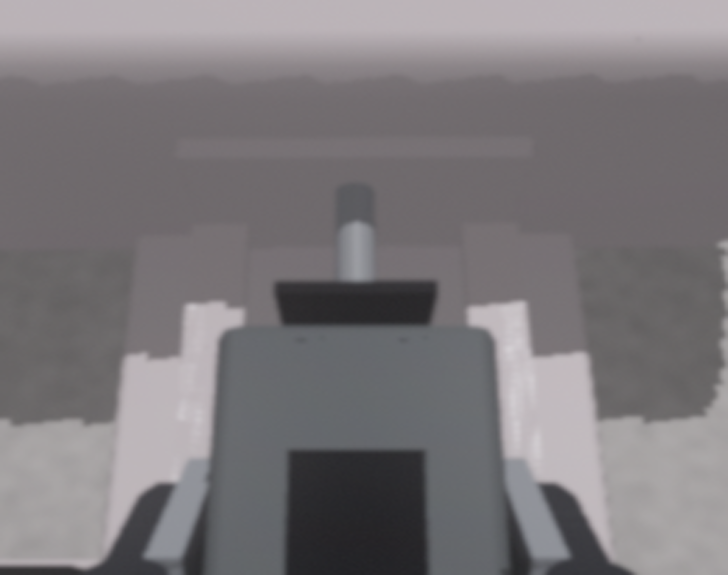

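>>> send_rows(
  deltas=[
    [0,0,0,1,-0.05,0,3],
    [0,0,0,1,-0.05,0,3],
  ],
  grip_force=80,
)

```text
time_s: 18.35
ee_pos: [0.6796, -0.1672, 0.0265]
orientation: [89.9, 49.4, -2.8]
force: [-10.4, 2.9, 5.7]
width: 0.0431
```

>>> send_rows(
  deltas=[
    [0,0,0,1,-0.05,0,3],
    [0,0,0,0.8,-0.05,0,3],
  ],
)

```text
time_s: 18.6
ee_pos: [0.6983, -0.1682, 0.0264]
orientation: [89.8, 49.5, -2.8]
force: [-9.9, 2.2, 5.8]
width: 0.0433
```

>>> send_rows(
  deltas=[
    [0,0,0,0.4,-0.02,0,3],
  ],
)

```text
time_s: 18.73
ee_pos: [0.7027, -0.1684, 0.0264]
orientation: [89.8, 49.5, -2.8]
force: [-9.4, 2.6, 4.4]
width: 0.0434
```

>>> send_rows(
  deltas=[
    [0,0,0,0.4,-0.02,0,3],
  ],
)

```text
time_s: 18.85
ee_pos: [0.706, -0.169, 0.0256]
orientation: [89.8, 49.7, -2.9]
force: [-25.8, 3.9, 12.8]
width: 0.0431
```

>>> send_rows(
  deltas=[
    [0,0,0,0,0,0,3],
    [0,0,0,-0.1,0,0,3],
  ],
)

```text
time_s: 19.1
ee_pos: [0.705, -0.1691, 0.0256]
orientation: [89.7, 49.8, -2.9]
force: [-3.9, 1.6, 2.5]
width: 0.0432
```

```bash
python3 shot.py 19 wrist
```

```text
19.1 [ 0.705  -0.1691  0.0256] [89.71 49.78 -2.93] [  4.3  -7.5 -37.5  13.5 -20.5  72. ] [-3.9  1.6  2.5] 0.04323767878273126
```

View pics/wrist_19.png

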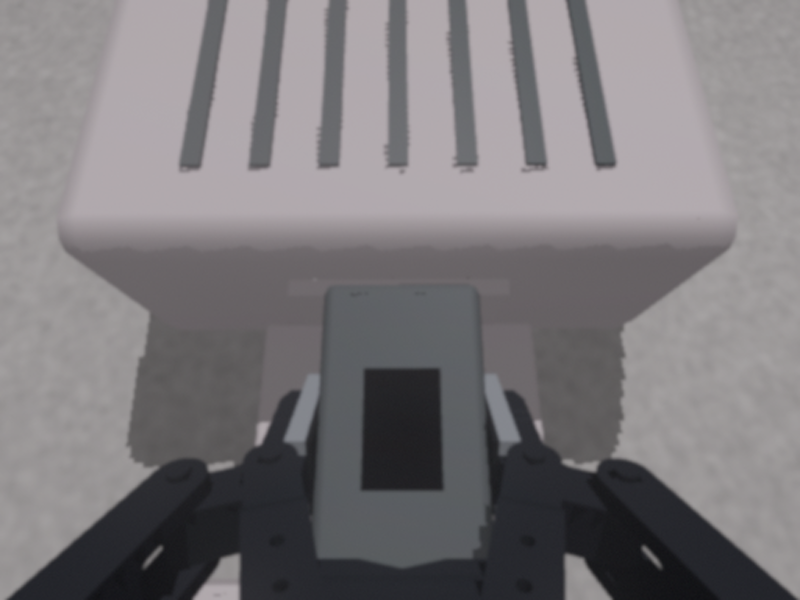

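>>> send_rows(
  deltas=[
    [0,0,0,0,0,0,6.5],
    [0,0,0,0,0,0,8],
    [0,0,0,0,0,0,8],
  ],
)

```text
time_s: 19.52
ee_pos: [0.7066, -0.1687, 0.0264]
orientation: [89.7, 49.6, -2.9]
force: [0.7, 0.2, 0.7]
width: 0.0797
```

```bash
python3 shot.py 20 wrist
```

```text
19.525 [ 0.7066 -0.1687  0.0264] [89.69 49.64 -2.88] [  4.4  -7.4 -37.4  13.5 -20.4  72.1] [0.7 0.2 0.7] 0.07968368382569539
```

View pics/wrist_20.png

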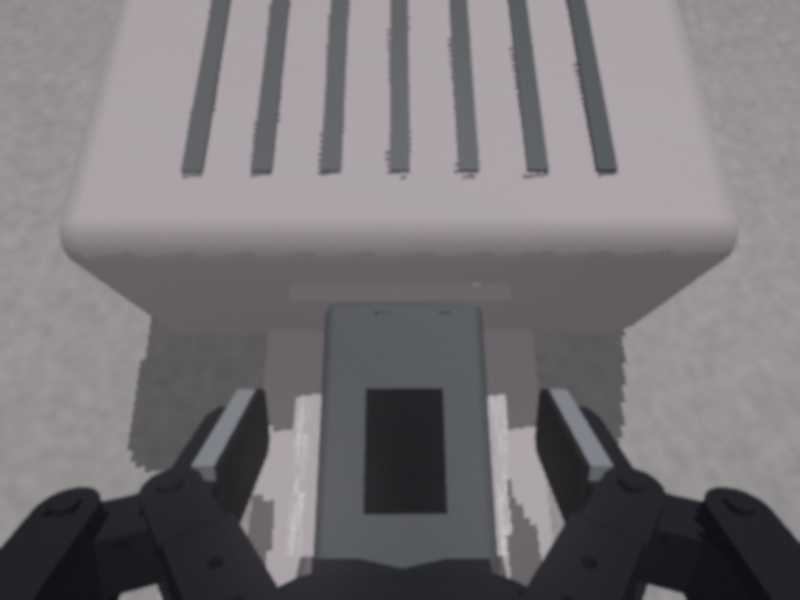

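>>> send_rows(
  deltas=[
    [0,0,0,-0.9,0.05,1.1,8.5],
    [0,0,0,-1.6,0.1,1.9,8.5],
    [0,0,0,-2.4,0.1,2.9,8.5],
    [0,0,0,-3,0.1,3.6,8.5],
    [0,0,0,-2.5,0.1,3.5,8.5],
    [0,0,0,-1,0,1,8.5],
    [0,0,0,0,0,0,8.5],
  ],
)

```text
time_s: 20.45
ee_pos: [0.5891, -0.1642, 0.1713]
orientation: [89.7, 49.5, -2.8]
force: [0.4, -0.4, -0.6]
width: 0.0854
```

```bash
python3 shot.py 21 side top wrist
```

```text
20.55 [ 0.589  -0.1642  0.1693] [89.66 49.67 -2.87] [  7.2 -34.9 -40.7   9.3 -44.7  76. ] [-0.1 -0.1 -0.5] 0.08501489560366376
```

View pics/wrist_21.png

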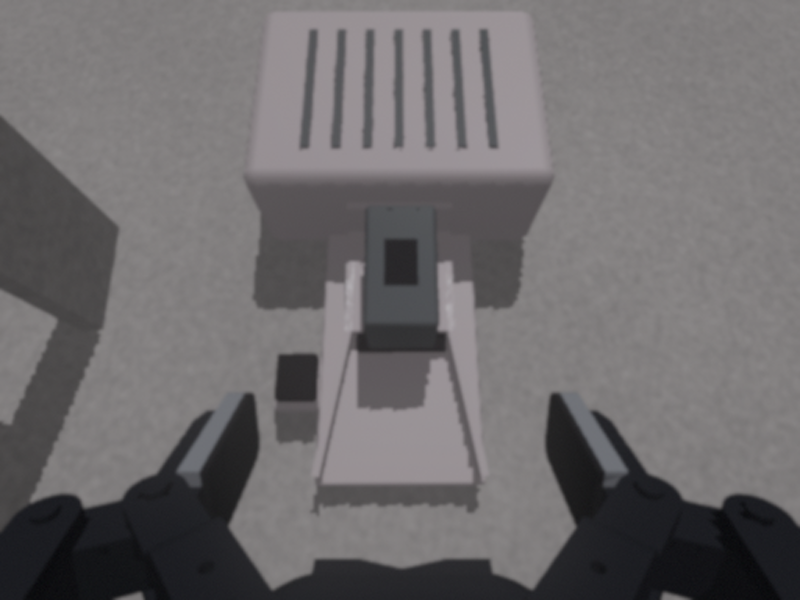

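View pics/side_21.png

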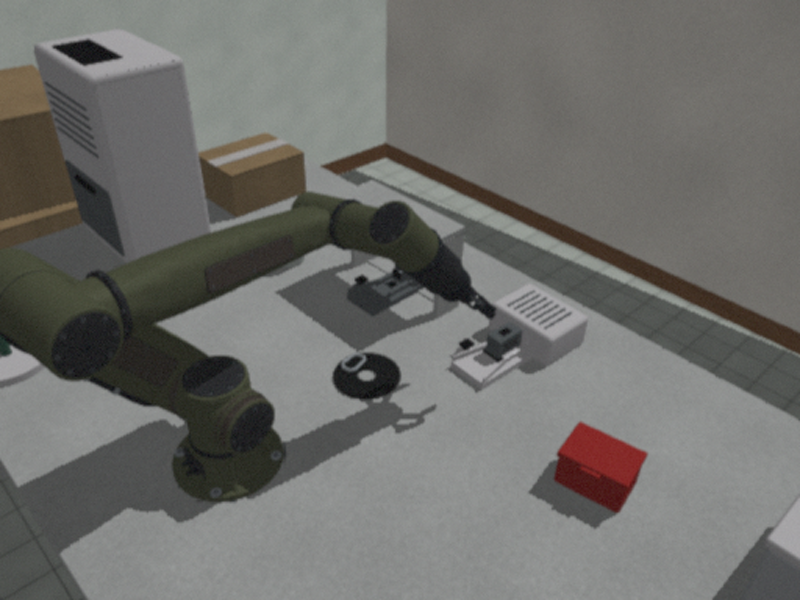

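View pics/top_21.png

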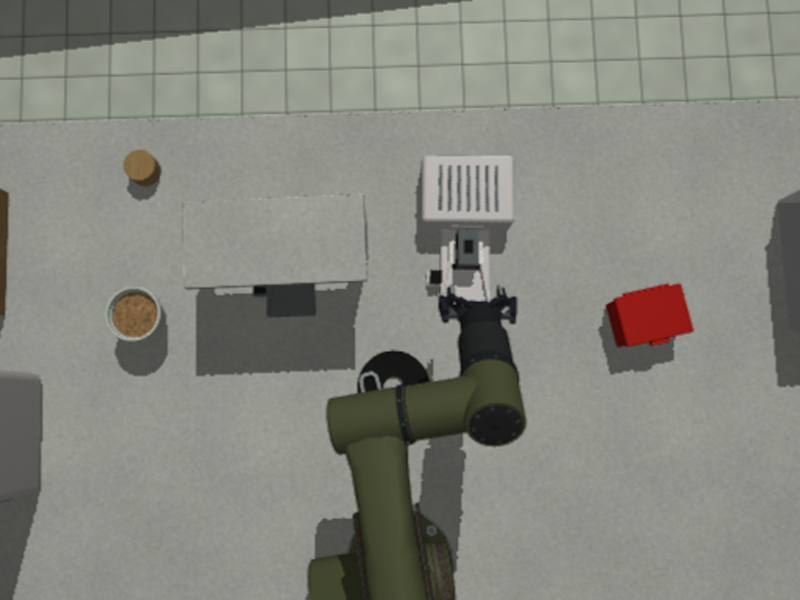

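Run:
```python
import pickle
from h import *
d,s=pickle.load(open('pics/wrist_21.pkl','rb'));c=cam(d,s)
p=lambda u,v,z: atz(c,u*.64-.2,v*.64-.2,z)
m=(p(322,483,.02)+p(478,483,.02))/2; f=(p(358,350,.022)+p(446,350,.022))/2; t1=(p(364,324,.08)+p(439,324,.08))/2; t2=(p(366,209,.08)+p(435,209,.08))/2
print('mouth',m,'foot rear',f,np.linalg.norm((f-m)[:2]));print('top',t1,t2,'centre-mouth',np.linalg.norm(((t1+t2)/2-m)[:2]))
q=lambda u,v:np.round(p(u,v,.036),4)
print('pad z.036',q(277,354),q(318,354),q(276,402),q(317,402))
# image shift wrist: charger comparisons before/after
```

```text
mouth [ 0.54468428 -0.16191391  0.02      ] foot rear [ 0.62862645 -0.16700914  0.022     ] 0.0840966645418312
top [ 0.62836414 -0.16646571  0.08      ] [ 0.70342656 -0.16928674  0.08      ] centre-mouth 0.12135762184442324
pad z.036 [ 0.6259 -0.0862  0.036 ] [ 0.6247 -0.1126  0.036 ] [ 0.5952 -0.0869  0.036 ] [ 0.594  -0.1124  0.036 ]
```

```bash
python3 -c "
from workcell import r
s=r.sense();print(s['time_s'],s['joint_vel'].round(2),s['force'].round(1));print(r.job_done())"
```

```text
20.6 [ 0.01  0.87 -0.32 -0.04 -0.13  0.17] [ 0.  -0.   0.1]
the job is handed in; nothing more can be done
None
```

I moved the pack from the charger to the dehumidifier, and it is home and held by the catch. I handed the job in at 20.6 s.

**What I did**
- I pressed the charger's pad with the shut fingers, leaning the tool about 44°. The pack popped out about 30 mm.
- I gripped the pack and drew it to about 88 mm before the seat. Then I lifted it out, set it in the dehumidifier's flared section and pushed it to the hard stop, at about 26 N.
- I opened the fingers and backed away.

**Last checks**
- **Seating:** the last wrist picture puts the pack's middle about 121 mm from the mouth, against 120 mm when home. The foot's rear edge gave 84 mm against 80 mm, so the two measurements agree only to about 4 mm.
- **Catch:** the pack stayed put after release, while the plunger would have pushed an unlatched one out by 30 mm. The catch pad's outline in the picture matches its raised height. I had no direct reading of the catch joint.
- **Arm and bystanders:** the arm is clear of everything, with the force near zero. In the last top and side pictures the red box, pot, trivet and carabiner look unmoved, but I did not measure their positions.

**What disagreed or went wrong**
- **Finger position:** the real fingertips sit about 33 mm behind the reported TCP, as the wrist and side pictures both showed. My first press came down just short of the pad and touched nothing. I allowed for the offset after that.
- **Joint limits:** joint 6 (early on) and joint 3 (during the carry) each came within about 0.2° of their range. I saw no reading past the limits.

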